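# Clear the centring plate and load the glass blanks

## Robot

A 6-joint arm with a two-finger parallel gripper is mounted at the origin on the work surface. World frame = base frame: x ahead of the robot, y to its left, z up, the work surface at z = 0. Lengths are in mm, angles in rad, forces in N, time in s.
With the tool pointing down it reaches from about 275 to 750 mm from the base axis. Payload 10.2 kg.
Tool frame: the origin (TCP) lies between the finger pads; the fingertips stand 17 mm ahead of it and the grasp point (between the pads) lies 2 mm behind it; z points along the fingers, y is the line along which they close (so a half turn about z gives the same grasp; the last joint's range is limited). The gripper opens to 85 mm and grips with 20 to 120 N. Pads are 22 mm wide; open, the fingers measure 114 mm over their backs; the gripper's body (76 mm by 85 mm) begins 54 mm behind the grasp point. The pads swing forward as they close: fully open they stand 13 mm farther back than shut.
Start: joints at [-1.451, 0.313, 1.498, -0, 1.331, -0.223], TCP at [176.453, -494.465, 226.394] pointing down, gripper open.
Joint ranges: [-2.94, 2.94], [-0.97, 2.17], [0.19, 2.56], [-1.23, 4.37], [0.02, 3.11], [-2.88, 2.88]. Speed limits (rad/s): [2.39, 2.39, 3.01, 3.14, 3.14, 3.14].

## Interface

Orientations are given as a unit quaternion [w, x, y, z].
In Python, from rig import * gives the robot as it stands.
- The arm moves only by the tool step_arm, never from a script. Its argument "commands" is text: rows parted by semicolons, each of 7 numbers parted by spaces: the opening, from 0 (shut) to 1 (fully open), then the shift along the tool's x, y, z in cm, then the turn, a rotation vector about the tool's x, y, z in rad. In form: hand x y z rx ry rz; .... A call has 1 to 20 rows; each row is the pose to reach, as a shift and turn from the pose commanded when the call began, along the tool's axes at that moment; what a row does not reach only later rows make up. A row lasts 1/12 s, in which the tool goes at most 41.7 mm and 7.16 degrees, less where a joint would pass 70% of its speed; a pose out of reach is approached as far as the arm can. A call with a gripper value outside its range is refused whole. The fingers move at their own pace and stop on an object; "newtons" is the grip in N (left out, the last holds). Time passes only in rows, so rows that repeat a pose let the fingers close. It gives the time, the measured TCP pose, the force, the opening and the grip force at its end, in the units of the state.
- sense(): the state, without advancing time (a new reading comes with each control period).
- capture(name): name is "scene" or "side" or "wrist"; returns the picture (400x640x3 uint8, red, green, blue); there is no depth.
- camera_model(name): a dict with "mtx" (3x3 intrinsics, pixels), "k1" (the pictures are not rectified: a ray, as slopes to the right and down, at radius r is drawn at 1 + k1 r^2 times it, then the intrinsics apply), "eye" and "rotation" of the camera in the world. Camera axes: x right, y down, z forward; pixel columns grow to the right and rows downward; lengths in mm; the calibration is good to about 2 mm. A picture is of the moment at which its call begins: read the wrist's pose just before it. camera_model takes no time and is no camera call; for the wrist camera it gives the pose at the moment of the call.
- finish_job(): hands the job in; it is judged then, once.
Trained networks look in the newest picture that a camera, given by its name, has taken for a name from the list of things; names that differ only in an ending like _2 or _b are one class to them, and where a whole thing is asked for, a point or a joint stands for the part that bears it (a point fixed in the world has none). Each returns a list of dicts, best first, with "score" (0 to 1); they miss things now and then, are a little off and sometimes report something else, mostly with a low value. They report only what shows in the picture. A call takes as long as a camera call. They do not tell look-alikes from the thing itself.
- search_frame(camera, label): "rect" ([centre column, centre row, width, height] in pixels, round what is visible of it).
- trace(camera, label): "mask" (400x640 bool, what is visible of it) and "rect" ([centre column, centre row, width, height] in pixels, round what is visible of it).
- spot_point(camera, label): "xy" ([column, row] in pixels: a listed point, or the origin of a listed thing).
The state is a dict: "time_s": time; "joints": joint angles; "dq": joint speeds; "tau": joint torques, N m; "eef_pos": TCP position; "ee_rot": TCP orientation; "force": force on the tool from outside, world axes, zero at the start; "wrist_torque": the same for the moment, N m; "grip_width": opening from 0.0 (shut) to 1.0 (fully open); "grip_force": force on a finger pad.
Only numpy, scipy, OpenCV 4.12 (cv2) and the standard library are available. Lean on these libraries where they do the work, as an engineer would, in place of code of your own. Each camera call takes 0.05 s, during which the arm holds its last target. There are 200 camera calls.

## Task

Get the centring plate ready for the engraver: hold the scraper and sweep every sharp glass chip off the plate over its open lip into the catch tray, without touching the chips with the fingers, and stand the scraper back upright on its rubber mat. Only then bring the round glass blanks from the cork pad to the cleared plate and slide each one under the bar, fully home against both rails of a nest, one blank to a nest, any nest. Leave the tumbler, the bottle and the spare wheel where they stand.

Things in the scene. Friction and masses are not known exactly. Their poses are not given: they have to be found in the camera images.
- centring_plate: Fixed dark steel block, 330 mm wide (y), 215 deep (x), 50 high, turned up to 0.12 rad. Origin on the bench under the middle of its lip; x points across the plate to the nests, away from the robot, y left along the lip, z up. Flat open apron from x = 0 (lip) to 120 mm; steel fences 12 mm high along both sides of the apron (x = 0 to 120), inner faces at y = +-155 mm. Nests at its far side.
- lip (a point): Middle of the plate's open lip (its edge towards the robot), on the top face 50 mm above the bench; axes as the plate's.
- tray (a point): Middle of the floor of the open aluminium catch tray fixed to the plate below the lip, on the robot's side: from x = -95 to 0 mm and the plate's full width, 4 mm walls 40 mm high, floor top 45 mm below the lip; axes as the plate's.
- nest_right (a point): The right of three nests 100 mm apart (left is +y): the point on the plate's top face, 150 mm from the lip, where a blank's centre stands when it touches both rails. The nest is a V of two slippery white nylon rails 20 mm high, each 25 degrees off the centre line (along x), open towards the lip, its mouth 92 mm wide and 28 mm before this point; axes as the plate's.
- nest_middle (a point): The middle of three nests 100 mm apart (left is +y): the point on the plate's top face, 150 mm from the lip, where a blank's centre stands when it touches both rails. The nest is a V of two slippery white nylon rails 20 mm high, each 25 degrees off the centre line (along x), open towards the lip, its mouth 92 mm wide and 28 mm before this point; axes as the plate's.
- nest_left (a point): The left of three nests 100 mm apart (left is +y): the point on the plate's top face, 150 mm from the lip, where a blank's centre stands when it touches both rails. The nest is a V of two slippery white nylon rails 20 mm high, each 25 degrees off the centre line (along x), open towards the lip, its mouth 92 mm wide and 28 mm before this point; axes as the plate's.
- bar (a point): Middle of the top of the fixed steel bar that crosses all three nests along y, 12 mm wide, its centre line 8 mm beyond the nest points, its underside 48 mm and top 62 mm above the plate's top face, with a post at each end (y = +-160 mm). Blanks slide in under it and cannot be set in from above.
- cork_pad: Fixed cork pad 210 x 180 x 6 mm (x, y, z) on the bench beside the plate, left or right of it, where the blanks start; origin at the centre of its underside, z up.
- rubber_mat: Fixed black rubber mat 210 x 180 x 6 mm on the bench, on the other side of the plate, the scraper's place; origin at the centre of its underside, z up.
- scraper: Loose scraper block, 0.2 kg, standing on its blade: grey plastic blade block 24 x 120 x 20 mm (x, y, z) with an upright wooden grip above it, 22 x 60 mm (x, y), from 20 to 75 mm height. Origin at the centre of its underside; x is across the blade (grip the wood along x), y along the blade, z up.
- blank_1: Round solid rose-coloured glass blank, 60 mm diameter, 36 mm high, about 0.25 kg, standing flat. Origin at the centre of its underside, z up. Two or three of the three are present.
- blank_2: Round solid rose-coloured glass blank, 60 mm diameter, 36 mm high, about 0.25 kg, standing flat. Origin at the centre of its underside, z up. Two or three of the three are present.
- blank_3: Round solid rose-coloured glass blank, 60 mm diameter, 36 mm high, about 0.25 kg, standing flat. Origin at the centre of its underside, z up. Two or three of the three are present.
- chip_1: Loose sharp rose-coloured glass chip, irregular, about 40 x 28 mm and 9 mm thick, about 23 g, lying flat on the plate's apron. Origin at the middle of its underside. Three to five of the five are present.
- chip_2: Loose sharp rose-coloured glass chip, irregular, about 40 x 28 mm and 9 mm thick, about 23 g, lying flat on the plate's apron. Origin at the middle of its underside. Three to five of the five are present.
- chip_3: Loose sharp rose-coloured glass chip, irregular, about 40 x 28 mm and 9 mm thick, about 23 g, lying flat on the plate's apron. Origin at the middle of its underside. Three to five of the five are present.
- chip_4: Loose sharp rose-coloured glass chip, irregular, about 40 x 28 mm and 9 mm thick, about 23 g, lying flat on the plate's apron. Origin at the middle of its underside. Three to five of the five are present.
- chip_5: Loose sharp rose-coloured glass chip, irregular, about 40 x 28 mm and 9 mm thick, about 23 g, lying flat on the plate's apron. Origin at the middle of its underside. Three to five of the five are present.
- tumbler: Bystander: rose glass tumbler, 76 mm wide and 90 mm high, beyond the plate; origin at the centre of its underside.
- water_bottle: Bystander: white plastic bottle, 60 mm wide and 160 mm high, beyond the plate; origin at the centre of its underside.
- spare_wheel: Bystander: white grinding wheel lying flat, 120 mm diameter and 26 mm high, beyond the plate; origin at the centre of its underside.
Not all that is in view belongs to the job. Leave any blue or turquoise look-alike of the blank_1 alone.

How it is judged (in metres and radians):
On the way, in this order (a step that is already met when the one before it is completed fails the run):
1. every chip lies in the catch tray (x of chip_1 in the frame of lip between -0.095 and 0 m and y of chip_1 in the frame of lip between -0.165 and 0.165 m and z of each of chip_1, chip_2, chip_3, chip_4, chip_5 in the frame of lip below -0.012 m and x of chip_2 in the frame of lip between -0.095 and 0 m and y of chip_2 in the frame of lip between -0.165 and 0.165 m and x of chip_3 in the frame of lip between -0.095 and 0 m and y of chip_3 in the frame of lip between -0.165 and 0.165 m and x of chip_4 in the frame of lip between -0.095 and 0 m and y of chip_4 in the frame of lip between -0.165 and 0.165 m and x of chip_5 in the frame of lip between -0.095 and 0 m and y of chip_5 in the frame of lip between -0.165 and 0.165 m), for 0.2 s.
2. the scraper stands released and upright on its rubber mat (x of scraper in the frame of rubber_mat between -0.105 and 0.105 m and y of scraper in the frame of rubber_mat between -0.09 and 0.09 m and z of scraper in the frame of rubber_mat below 0.012 m and angle between scraper's own z axis and vertical below 0.1 rad and contact force between the fingers and scraper below 0.1 N), for 0.2 s.
3. every blank is home in a nest ((horizontal distance between blank_1 and nest_right below 0.004 m or horizontal distance between blank_1 and nest_middle below 0.004 m or horizontal distance between blank_1 and nest_left below 0.004 m) and z of blank_1 in the frame of lip between -0.004 and 0.004 m and angle between each of blank_1, blank_2, blank_3's own z axis and vertical below 0.08 rad and (horizontal distance between blank_2 and nest_right below 0.004 m or horizontal distance between blank_2 and nest_middle below 0.004 m or horizontal distance between blank_2 and nest_left below 0.004 m) and z of blank_2 in the frame of lip between -0.004 and 0.004 m and (horizontal distance between blank_3 and nest_right below 0.004 m or horizontal distance between blank_3 and nest_middle below 0.004 m or horizontal distance between blank_3 and nest_left below 0.004 m) and z of blank_3 in the frame of lip between -0.004 and 0.004 m), for 0.2 s.
At the end, for the whole second after the job is handed in: Every chip lies in the catch tray below the lip; the scraper stands upright and released with its middle over the rubber mat; every blank stands flat on the plate at rest within 4 mm of the centre of a nest (all of step 1 and all of step 2 and all of step 3 and linear speed of each of blank_1, blank_2, blank_3 below 0.01 m/s); the robot touches nothing.
It fails at once if a finger touches a chip (contact force between the fingers and chip_1 above 1 N or contact force between the fingers and chip_2 above 1 N or contact force between the fingers and chip_3 above 1 N or contact force between the fingers and chip_4 above 1 N or contact force between the fingers and chip_5 above 1 N).
It fails at once if a blank is on the plate while a chip is still out of the tray ((z of chip_1 in the frame of lip above -0.012 m or z of chip_2 in the frame of lip above -0.012 m or z of chip_3 in the frame of lip above -0.012 m or z of chip_4 in the frame of lip above -0.012 m or z of chip_5 in the frame of lip above -0.012 m) and ((x of blank_1 in the frame of lip between 0 and 0.215 m and y of blank_1 in the frame of lip between -0.165 and 0.165 m and z of blank_1 in the frame of lip below 0.01 m) or (x of blank_2 in the frame of lip between 0 and 0.215 m and y of blank_2 in the frame of lip between -0.165 and 0.165 m and z of blank_2 in the frame of lip below 0.01 m) or (x of blank_3 in the frame of lip between 0 and 0.215 m and y of blank_3 in the frame of lip between -0.165 and 0.165 m and z of blank_3 in the frame of lip below 0.01 m))).
It fails at once if a bystander is shifted by more than 30 mm (distance of any of tumbler, water_bottle, spare_wheel from where it was at the start of the episode above 0.03 m).
Of blank_1, blank_2, blank_3 only 2 to 3 are there at a start; the rules pass over those that are not, and their reading is None.
Of chip_1, chip_2, chip_3, chip_4, chip_5 only 3 to 5 are there at a start; the rules pass over those that are not, and their reading is None.
At some moment in a run one of blank_1, blank_2, blank_3 may be knocked a few centimetres aside while the robot is not near it.
Once in a run the grip may slacken for a moment while it holds something.
It also fails if it takes over 210 s, if anything falls off the work surface, if the arm or the gripper's body presses on something with over 40 N, if the wrist force passes 120 N, or if a joint passes its speed limit or range.

## Working session

There is one attempt and no reset: what is moved stays moved. The work goes in short steps, Python scripts to look and compute and a tool call to move; the robot and the scene stay as the last step left them, time stands still between calls to the robot, and variables do not carry over. Pictures are saved under pics/ and viewed, at most 14 in all, crops included, and the job is handed in when it is done.

Besides the shell and the picture viewer there is one more tool, called by a JSON object that holds its "fn" and its "kwargs", one argument or row to a line. step_arm: Moves the arm, as the interface text tells. Its arguments: {"type":"object","properties":{"commands":{"type":"string"},"newtons":{"type":"number"}},"required":["commands"]}

```bash
ls; mkdir -p pics
python3 - <<'E'
from rig import *
import cv2
s=sense(); print(s)
for n in ("scene","side"):
    im=capture(n); cv2.imwrite(f"pics/{n}0.png",im[:,:,::-1]); m=camera_model(n); print(n,m)
print(camera_model("wrist"))
E
```

```text
pics
{'time_s': 0.0, 'joints': array([-1.45138172e+00,  3.13428629e-01,  1.49842510e+00,  9.75075061e-06,
        1.33101193e+00, -2.23425810e-01]), 'dq': array([-0.00227801,  0.00073444,  0.00021471,  0.00133208, -0.00037902,
        0.00069721]), 'tau': array([-6.53936877e-04, -4.12263465e+01, -2.59744692e+01, -1.91363843e-04,
        4.19836171e-03,  1.53812050e-05]), 'eef_pos': array([ 176.43207377, -494.18838198,  225.85053   ]), 'ee_rot': array([-6.35394548e-04,  9.85343498e-01,  1.70580734e-01,  3.78154589e-05]), 'force': array([-0.02604156, -0.06353901,  0.60651504]), 'wrist_torque': array([-0.00071775,  0.02215112, -0.01704064]), 'grip_force': 0.0, 'grip_width': 1.0010492849367618}
scene {'mtx': array([[462.66494116,   0.        , 328.36042191],
       [  0.        , 462.66494116, 199.68500022],
       [  0.        ,   0.        ,   1.        ]]), 'k1': -0.12860631868501926, 'eye': array([1157.63833515,  257.06624783, 1097.85877336]), 'rotation': array([-0.1454216 ,  0.49504508,  0.81849386, -0.25268703])}
side {'mtx': array([[489.19383567,   0.        , 318.19459392],
       [  0.        , 489.19383567, 201.34982268],
       [  0.        ,   0.        ,   1.        ]]), 'k1': -0.06309412681087588, 'eye': array([ 403.30383191, 1023.90179477, 1191.5577881 ]), 'rotation': array([ 0.02979388, -0.08724566,  0.91675576, -0.3886636 ])}
{'mtx': array([[344.99206566,   0.        , 316.908325  ],
       [  0.        , 344.99206566, 192.4630001 ],
       [  0.        ,   0.        ,   1.        ]]), 'k1': -0.02281881270319321, 'eye': array([ 244.40961629, -470.15511577,  374.37810614]), 'rotation': array([ 0.11621823,  0.80895205, -0.57028973, -0.08282227])}
```

View pics/scene0.png

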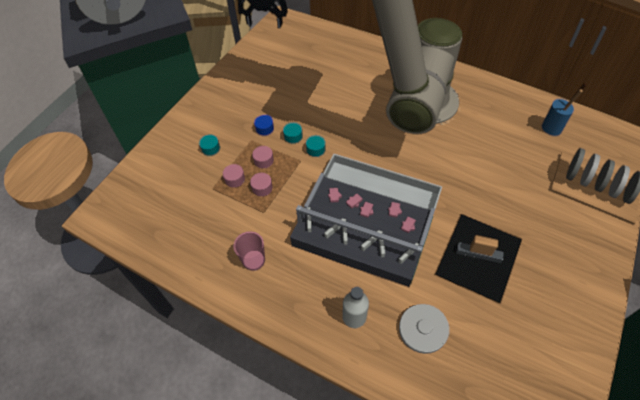

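View pics/side0.png

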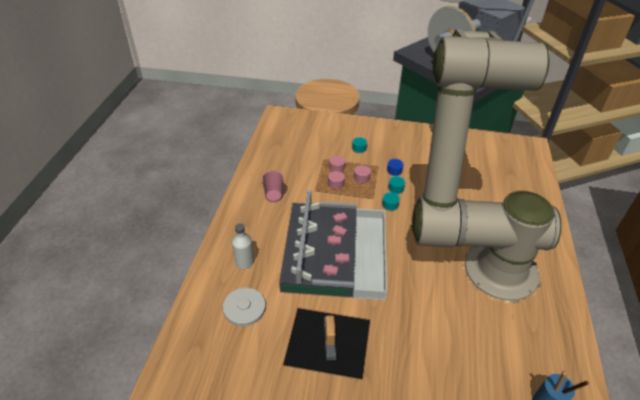

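The scene picture shows three rose blanks on the cork at px (262,156), (233,175) and (261,184), with teal and blue look-alikes off the cork. There are five chips on the apron, at about (335,195), (354,201), (367,209), (395,210) and (409,225). The scraper is at (485,247) on the black mat.

```bash
cat > h.py <<'E'
from rig import *
import numpy as np, cv2
from scipy.spatial.transform import Rotation as R
from scipy.optimize import least_squares
def rot(q): return R.from_quat([q[1],q[2],q[3],q[0]])
def ray(m,uv):
    d=np.array([(uv[0]-m["mtx"][0,2])/m["mtx"][0,0],(uv[1]-m["mtx"][1,2])/m["mtx"][1,1]])
    u=d.copy()
    for _ in range(20): u=d/(1+m["k1"]*(u@u))
    v=rot(m["rotation"]).apply([u[0],u[1],1]); return v/np.linalg.norm(v)
def atz(m,uv,z):
    d=ray(m,uv); return m["eye"]+d*(z-m["eye"][2])/d[2]
def proj(m,p):
    c=rot(m["rotation"]).inv().apply(np.atleast_2d(p)-m["eye"]); s=c[:,:2]/c[:,2:]
    s=s*(1+m["k1"]*(s**2).sum(1,keepdims=True))
    return s*[m["mtx"][0,0],m["mtx"][1,1]]+[m["mtx"][0,2],m["mtx"][1,2]]
def tri(ms,uvs):
    A=np.zeros((3,3));b=np.zeros(3)
    for m,uv in zip(ms,uvs):
        d=ray(m,uv);P=np.eye(3)-np.outer(d,d);A+=P;b+=P@m["eye"]
    return np.linalg.solve(A,b)
E
python3 - <<'E'
from h import *
np.set_printoptions(precision=1,suppress=True)
Z={"lip":50,"tray":5,"nest_right":50,"nest_middle":50,"nest_left":50,"bar":112,"cork_pad":0,"rubber_mat":0,"scraper":6,"blank_1":6,"chip_1":50,"tumbler":0,"water_bottle":0,"spare_wheel":0}
M={n:camera_model(n) for n in("scene","side")}
for n in M:
    capture(n)
    for k,z in Z.items():
        for r in spot_point(n,k):
            if r["score"]>.3: print(n,k,round(r["score"],2),np.array(r["xy"]),atz(M[n],r["xy"],z))
E
```

```text
scene lip 0.89 [375.  192.1] [459.7  19.1  50. ]
scene tray 0.87 [381.5 190.9] [417.3  23.7   5. ]
scene nest_right 0.69 [322.2 222.2] [612.1 -64.3  50. ]
scene nest_middle 0.68 [354.2 238.2] [616.5  32.   50. ]
scene nest_left 0.73 [396.5 250.4] [598.9 143.5  50. ]
scene nest_left 0.49 [376.3 192.7] [459.9  23.1  50. ]
scene bar 0.87 [358.  228.8] [620.5  42.  112. ]
scene cork_pad 0.92 [257.9 173.9] [ 526.7 -329.9    0. ]
scene rubber_mat 0.88 [477.6 258.1] [494.5 340.8   0. ]
scene scraper 0.96 [476.5 259.2] [502.6 338.7   6. ]
scene blank_1 0.8 [234.8 179.5] [ 579.1 -376.7    6. ]
scene blank_1 0.79 [260.1 187.7] [ 569.7 -293.6    6. ]
scene blank_1 0.78 [292.4 132. ] [ 339.4 -319.7    6. ]
scene blank_1 0.73 [314.3 146.4] [ 360.1 -229.     6. ]
scene blank_1 0.63 [262.  158.9] [ 476.2 -346.7    6. ]
scene blank_1 0.57 [262.1 128. ] [ 368.6 -415.3    6. ]
scene blank_1 0.55 [212.5 147.8] [ 509.4 -509.9    6. ]
scene chip_1 0.73 [367.1 210.9] [525.4  25.9  50. ]
scene chip_1 0.67 [411.5 226.9] [516.8 151.1  50. ]
scene chip_1 0.65 [333.6 193. ] [515.  -80.9  50. ]
scene chip_1 0.6
[... 1255 characters left out ...]
.4    6. ]
side blank_1 0.53 [393.2 171.9] [ 366.4 -391.     6. ]
side blank_1 0.47 [360.4 142.3] [ 508.7 -546.8    6. ]
side chip_1 0.73 [332.  343.5] [472.1 376.9  50. ]
side chip_1 0.51 [327.9 270.7] [522.8 145.   50. ]
side chip_1 0.5 [337.  218.7] [529.6 -68.9  50. ]
side chip_1 0.46 [335.9 240.2] [518.5  23.2  50. ]
side chip_1 0.46 [339.6 257.6] [496.7  89.6  50. ]
side chip_1 0.4 [339.1 231.6] [514.3 -14.4  50. ]
side tumbler 0.67 [356.5 244.4] [455.7 -15.8   0. ]
side tumbler 0.62 [272.6 194.2] [ 778.2 -191.1    0. ]
side water_bottle 0.66 [246.7 258.7] [784.6 109.5   0. ]
side spare_wheel 0.95 [241.  308.4] [748.8 288.5   0. ]
side spare_wheel 0.58 [327.5 339. ] [489.4 337.4   0. ]
```

```bash
cat >> h.py <<'E'
def go(x,y,z,psi,pr=True):
    "row numbers (cm, rad) from the present pose to a tool-down pose, tool x at angle psi"
    s=sense(); C=rot(s["ee_rot"])
    T=R.from_matrix(np.column_stack([[np.cos(psi),np.sin(psi),0],[np.sin(psi),-np.cos(psi),0],[0,0,-1]]))
    d=C.inv().apply(np.array([x,y,z])-s["eef_pos"])/10; w=(C.inv()*T).as_rotvec()
    print("t=%.1f"%s["time_s"],"go",np.round(d,2),np.round(w,3)," tcp",np.round(s["eef_pos"],1),"psi %.3f"%np.arctan2(*C.as_matrix()[[1,0],0]),"F",np.round(s["force"],1),"w %.2f gf %.1f"%(s["grip_width"],s["grip_force"]))
E
python3 - <<'E'
from h import *
go(497,330,240,np.pi/2)
E
```

```text
t=1.6 go [ 57.9  -66.87  -1.36] [-0.    -0.    -1.228]  tcp [ 176.5 -494.5  226.4] psi 0.343 F [ 0.3 -0.2  0.6] w 1.00 gf 0.0
```

{"fn": "step_arm", "kwargs": {
  "commands": "1 57.9 -66.9 -1.4 0 0 -1.228;1 57.9 -66.9 -1.4 0 0 -1.228;1 57.9 -66.9 -1.4 0 0 -1.228;1 57.9 -66.9 -1.4 0 0 -1.228;1 57.9 -66.9 -1.4 0 0 -1.228;1 57.9 -66.9 -1.4 0 0 -1.228;1 57.9 -66.9 -1.4 0 0 -1.228;1 57.9 -66.9 -1.4 0 0 -1.228;1 57.9 -66.9 -1.4 0 0 -1.228;1 57.9 -66.9 -1.4 0 0 -1.228;1 57.9 -66.9 -1.4 0 0 -1.228;1 57.9 -66.9 -1.4 0 0 -1.228;1 57.9 -66.9 -1.4 0 0 -1.228;1 57.9 -66.9 -1.4 0 0 -1.228;1 57.9 -66.9 -1.4 0 0 -1.228;1 57.9 -66.9 -1.4 0 0 -1.228;1 57.9 -66.9 -1.4 0 0 -1.228;1 57.9 -66.9 -1.4 0 0 -1.228;1 57.9 -66.9 -1.4 0 0 -1.228;1 57.9 -66.9 -1.4 0 0 -1.228"
}}

```text
time_s: 3.27
eef_pos: [478.4, 284.5, 239.6]
ee_rot: [0.0, 0.707, 0.707, 0.0]
force: [0.5, -0.9, 0.6]
grip_width: 0.997
grip_force: 0.0
```

Run:
```python
from h import *
go(497,330,240,np.pi/2)
m=camera_model("wrist"); im=capture("wrist"); cv2.imwrite("pics/w1.png",im[:,:,::-1])
t=trace("wrist","scraper")
for r in t[:2]: print(r["score"],r["rect"])
for r in spot_point("wrist","scraper")[:2]: print(r, atz(m,r["xy"],6))
```

```text
t=3.3 go [ 4.55  1.86 -0.04] [0. 0. 0.]  tcp [478.4 284.5 239.6] psi 1.571 F [ 0.5 -0.9  0.6] w 1.00 gf 0.0
0.95 [323.1, 104.5, 42.7, 126.9]
{'xy': [324.9, 105.2], 'score': 0.88} [487.28880641 341.84461253   6.        ]
```

View pics/w1.png

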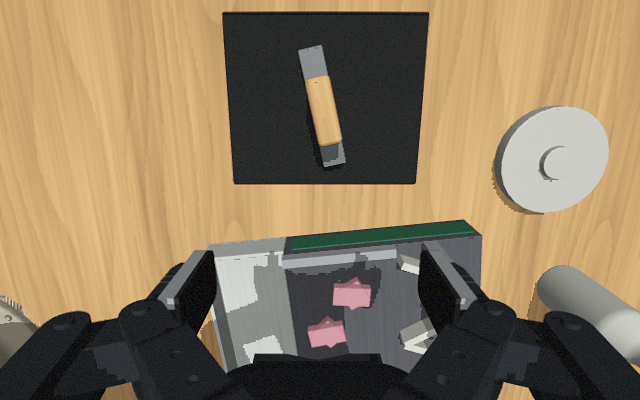

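The wrist view shows the scraper on the mat turned by about 0.2 rad. Its grip-top corners are near (306,79), (328,75), (342,140) and (321,146), and its far blade end is at (298,49)–(321,45).

Run:
```python
from h import *
m=camera_model("wrist")
im=cv2.imread("pics/w1.png"); hsv=cv2.cvtColor(im[0:180,225:430],cv2.COLOR_BGR2HSV)
mk=((hsv[...,1]>70)&(hsv[...,2]>130)&(hsv[...,0]<25)).astype(np.uint8)
n,l,st,c=cv2.connectedComponentsWithStats(mk); 
i=1+np.argmax([ (st[k,4] if 60<c[k][0]<140 and 30<c[k][1]<150 else 0) for k in range(1,n)])
ys,xs=np.where(l==i); print(st[i],c[i])
box=cv2.boxPoints(cv2.minAreaRect(np.column_stack([xs+225,ys]).astype(np.float32))); print(box)
for nm,pts,z in (("grip",box,81),("gripman",[(306,79),(328,75),(342,140),(321,146)],81),("far",[(298,49),(321,45)],26)):
    P=np.array([atz(m,p,z) for p in pts]); print(nm,np.round(P,1).tolist(),P.mean(0))
```

```text
[   0    0  205  180 3594] [134.39565943  43.72704508]
[[225.   0.]
 [429.   0.]
 [429. 179.]
 [225. 179.]]
grip [[404.3, 426.2, 81.0], [567.5, 426.7, 81.0], [580.9, 279.0, 81.0], [394.1, 278.4, 81.0]] [486.69000504 352.59981174  81.        ]
gripman [[468.8, 365.8, 81.0], [487.3, 369.0, 81.0], [500.4, 314.4, 81.0], [481.8, 309.0, 81.0]] [484.55933431 339.52345931  81.        ]
far [[459.4, 395.4, 26.0], [481.8, 399.1, 26.0]] [470.60631326 397.26968223  26.        ]
```

Run:
```python
from h import *
go(485,340,130,1.804)
go(485,340,52,1.804)
```

```text
t=3.4 go [ 5.6   0.71 10.84] [-0.001  0.    -0.23 ]  tcp [478.2 284.1 238.5] psi 1.574 F [ 0.  -1.   0.3] w 1.01 gf 0.0
t=3.4 go [ 5.6   0.72 18.64] [-0.001  0.    -0.23 ]  tcp [478.2 284.1 238.5] psi 1.574 F [ 0.  -1.   0.3] w 1.01 gf 0.0
```

{"fn": "step_arm", "kwargs": {
  "commands": "1 5.6 0.7 10.8 0 0 -0.23;1 5.6 0.7 10.8 0 0 -0.23;1 5.6 0.7 10.8 0 0 -0.23;1 5.6 0.7 10.8 0 0 -0.23;1 5.6 0.7 15 0 0 -0.23;1 5.6 0.7 17.5 0 0 -0.23;1 5.6 0.7 18.7 0 0 -0.23;1 5.6 0.7 18.7 0 0 -0.23;1 5.6 0.7 18.7 0 0 -0.23"
}}

```text
time_s: 4.17
eef_pos: [486.1, 337.8, 54.3]
ee_rot: [0.0, 0.622, 0.783, 0.001]
force: [-0.1, 0.9, 0.1]
grip_width: 1.0
grip_force: 0.0
```

Run:
```python
from h import *
go(485,340,52,1.804)
m=camera_model("wrist"); im=capture("wrist"); cv2.imwrite("pics/w2.png",im[:,:,::-1])
go(485,340,52,1.804)
```

```text
t=4.2 go [ 0.24 -0.06  0.23] [ 0.002 -0.    -0.004]  tcp [486.1 337.8  54.3] psi 1.800 F [-0.1  0.9  0.1] w 1.00 gf 0.0
t=4.2 go [ 0.22 -0.1   0.29] [ 0.003 -0.001 -0.004]  tcp [486.5 338.1  54.9] psi 1.800 F [-0.3 -0.3  0.4] w 1.00 gf 0.0
```

View pics/w2.png

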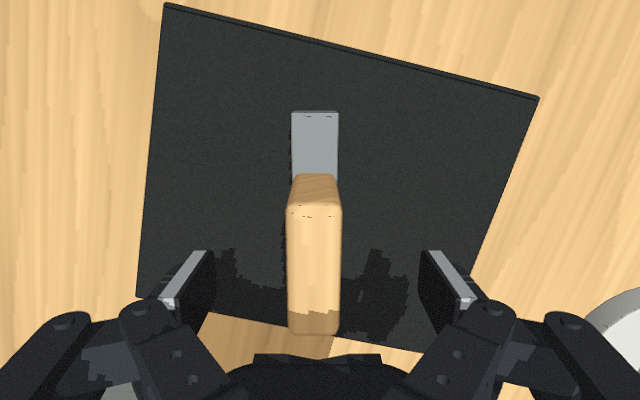

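The scraper's wooden grip stands upright at columns 287–340, centred and parallel between the open pads, so I close on it.

{"fn": "step_arm", "kwargs": {
  "commands": "0 0.1 0 0.25 0 0 0;0 0.1 0 0.25 0 0 0;0 0.1 0 0.25 0 0 0;0 0.1 0 0.25 0 0 0;0 0.1 0 0.25 0 0 0;0 0.1 0 0.25 0 0 0;0 0.1 0 0.25 0 0 0;0 0.1 0 0.25 0 0 0;0 0.1 0 0.25 0 0 0;0 0.1 0 0.25 0 0 0",
  "newtons": 80
}}

```text
time_s: 5.05
eef_pos: [485.2, 339.3, 50.6]
ee_rot: [0.0, 0.621, 0.784, 0.0]
force: [-1.2, -1.5, 5.5]
grip_width: 0.242
grip_force: 79.2
```

Run:
```python
from h import *
P=[sense()["eef_pos"] for _ in range(3)]; print(P)
go(470,200,200,1.62)
```

```text
[array([485.17480849, 339.28403994,  50.57481006]), array([485.17480849, 339.28403994,  50.57481006]), array([485.17480849, 339.28403994,  50.57481006])]
t=5.0 go [-13.21  -4.64 -14.95] [ 0.001 -0.     0.181]  tcp [485.2 339.3  50.6] psi 1.801 F [-1.2 -1.5  5.5] w 0.24 gf 79.2
```

{"fn": "step_arm", "kwargs": {
  "commands": "0 0 0 -4 0 0 0;0 0 0 -8 0 0 0;0 -2 0 -12 0 0 0.02;0 -13 -4.6 -15 0 0 0.18;0 -13 -4.6 -15 0 0 0.18;0 -13 -4.6 -15 0 0 0.18;0 -13 -4.6 -15 0 0 0.18;0 -39 -9 -25 0 0 0.18;0 -39 -9 -25 0 0 0.18;0 -39 -9 -25 0 0 0.18;0 -39 -9 -25 0 0 0.18;0 -39 -9 -25 0 0 0.18;0 -39 -9 -25 0 0 0.18;0 -39 -9 -25 0 0 0.18;0 -39 -9 -25 0 0 0.18;0 -39 -9 -25 0 0 0.18;0 -39 -9 -25 0 0 0.18;0 -39 -9 -25 0 0 0.18"
}}

```text
time_s: 6.55
eef_pos: [486.1, -60.1, 299.4]
ee_rot: [-0.001, 0.689, 0.725, -0.0]
force: [-0.1, -0.4, -2.4]
grip_width: 0.243
grip_force: 79.8
```

Run:
```python
from h import *
go(480,-60,300,1.62)
m=camera_model("wrist"); im=capture("wrist"); cv2.imwrite("pics/w3.png",im[:,:,::-1])
for k,z in (("lip",50),("nest_right",50),("nest_middle",50),("nest_left",50),("bar",112),("tray",5),("chip_1",50)):
    for r in spot_point("wrist",k):
        if r["score"]>.35: print(k,round(r["score"],2),np.round(r["xy"]),np.round(atz(m,r["xy"],z),1))
```

```text
t=6.5 go [ 0.04 -0.6  -0.06] [-0.001 -0.001  0.002]  tcp [486.1 -60.1 299.4] psi 1.622 F [-0.1 -0.4 -2.4] w 0.24 gf 79.8
lip 0.9 [296.  76.] [458.5  26.2  50. ]
nest_right 0.7 [257.  80.] [416.2  20.5  50. ]
nest_right 0.61 [427. 164.] [615.7 -63.2  50. ]
nest_middle 0.9 [433.  74.] [609.   36.4  50. ]
bar 0.62 [460.  66.] [613.4  40.8 112. ]
tray 0.76 [256.  81.] [407.6  20.4   5. ]
tray 0.42 [339. 325.] [ 532.4 -325.6    5. ]
chip_1 0.89 [327.  12.] [489.   91.9  50. ]
chip_1 0.84 [356.  83.] [524.9  22.5  50. ]
chip_1 0.79 [345. 168.] [519.9 -73.8  50. ]
chip_1 0.75 [345. 124.] [516.3 -21.8  50. ]
```

View pics/w3.png

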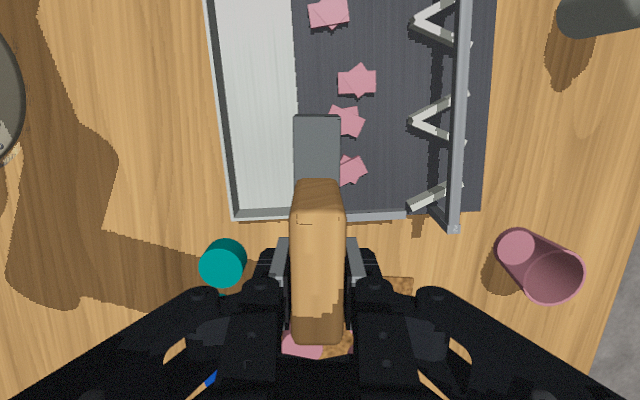

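The view shows four chips at px (328,12), (356,82), (347,122) and (350,170). The lip edge runs from (291,0) to about (300,210), and the plate's far edge from (496,0) to (481,212).

Run:
```python
from h import *
m=camera_model("wrist")
im=cv2.imread("pics/w3.png"); g=cv2.cvtColor(im,cv2.COLOR_BGR2GRAY).astype(int)
def line(rows,c0,c1,sign):
    P=[]
    for r in rows:
        x=g[r,c0:c1]; d=sign*(x[4:]-x[:-4]); P.append((c0+2+np.argmax(d),r))
    return P
for nm,rows,a,b,sg,z in (("lip",list(range(0,108,4)),275,312,-1,50),("far",list(range(4,205,6)),474,502,1,50)):
    P=np.array([atz(m,p,z)[:2] for p in line(rows,a,b,sg)])
    for _ in range(3):
        k=np.polyfit(P[:,1],P[:,0],1); e=np.abs(np.polyval(k,P[:,1])-P[:,0]); P=P[e<max(2,1.5*np.median(e))]
    print(nm,len(P),"x=%.1f at y=25, slope %.4f"%(np.polyval(k,25),k[0]),e.max())
```

```text
lip 27 x=458.3 at y=25, slope -0.1110 1.352531913432756
far 34 x=675.6 at y=25, slope -0.1048 1.4491385778798076
```

```bash
python3 - <<'E'
from h import *
m=camera_model("wrist"); th=.107; c,s=np.cos(th),np.sin(th)
u=np.array([c,s]);v=np.array([-s,c])
for p,z in (((481,212),50),((232,219),45),((206,0),45)):
    w=atz(m,p,z)[:2]; d=w-[458.3-.107*0,25]; print(p,w,"plate x,y rel lip(25):",d@u,d@v)
def W(x,y,y0=22): 
    return np.array([458.3-(y0-25)*.107,y0])+x*u+y*v
for n in ("scene","side"):
    mm=camera_model(n); 
    for q in ((215,-165,50),(215,165,50),(0,-165,62),(0,165,62)): print(n,q,proj(mm,[*W(q[0],q[1]),q[2]]))
E
python3 - <<'E'
import cv2
im=cv2.imread("pics/scene0.png")[140:290,270:450]
cv2.imwrite("pics/c1.png",cv2.resize(im,None,fx=4,fy=4,interpolation=cv2.INTER_CUBIC))
E
```

```text
(481, 212) [ 691.84642581 -121.13025899] plate x,y rel lip(25): 216.6046455432378 -170.23634490825026
(232, 219) [ 384.62832941 -147.49070389] plate x,y rel lip(25): -91.67164670787929 -163.6363870511743
(206, 0) [361.28975098  98.07621078] plate x,y rel lip(25): -88.65120063853007 83.01858600506482
scene (215, -165, 50) [[289.42242097 236.63884157]]
scene (215, 165, 50) [[411.89489422 279.16296147]]
scene (0, -165, 62) [[320.67283224 172.28861502]]
scene (0, 165, 62) [[434.8750634  208.06053331]]
side (215, -165, 50) [[292.04809134 201.32936719]]
side (215, 165, 50) [[278.83735721 281.00240238]]
side (0, -165, 62) [[356.50429384 202.82531324]]
side (0, 165, 62) [[353.99580504 283.79982451]]
```

View pics/c1.png

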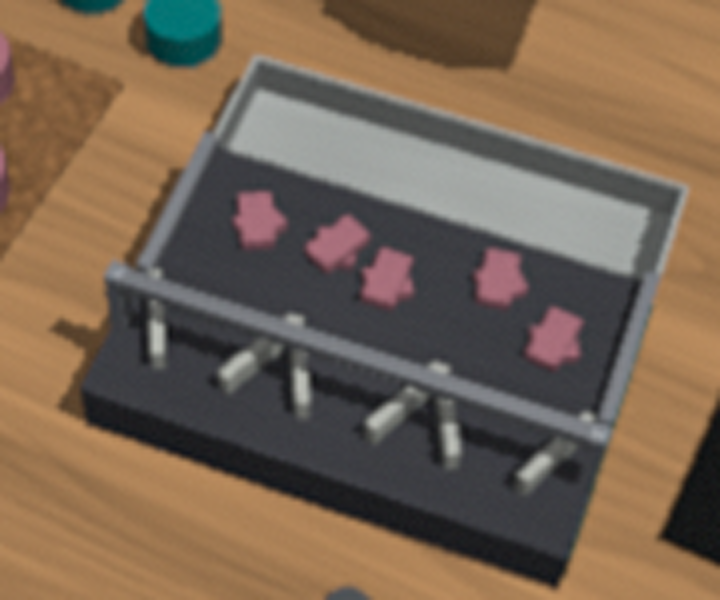

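```bash
cat >> h.py <<'E'
TH=.107; LIP=np.array([458.6,22.]); U=np.array([np.cos(TH),np.sin(TH)]); V=np.array([-U[1],U[0]])
def W(x,y): return LIP+x*U+y*V
def PL(p): d=np.asarray(p)[:2]-LIP; return np.array([d@U,d@V])
def gop(x,y,z,dpsi=0): go(*W(x,y),z,TH+np.pi/2+dpsi); print("  plate tcp",np.round(PL(sense()["eef_pos"]),1))
E
python3 -c "
from h import *
gop(107,-92,180)"
```

```text
t=7.0 go [-0.17  8.86 12.01] [-0.     0.    -0.057]  tcp [486.3 -60.9 300.1] psi 1.621 F [-0.9 -0.3 -2.4] w 0.24 gf 79.8
  plate tcp [ 18.7 -85.3]
```

{"fn": "step_arm", "kwargs": {
  "commands": "0 -0.2 8.8 0 0 0 -0.057;0 -0.2 8.8 4 0 0 -0.057;0 -0.2 8.8 8 0 0 -0.057;0 -0.2 8.8 12 0 0 -0.057;0 -0.2 8.8 12 0 0 -0.057;0 -0.2 8.8 12 0 0 -0.057;0 -0.2 8.8 12 0 0 -0.057"
}}

```text
time_s: 7.53
eef_pos: [574.7, -58.9, 182.0]
ee_rot: [0.001, 0.668, 0.744, 0.0]
force: [-0.5, 0.3, -1.2]
grip_width: 0.241
grip_force: 79.9
```

```bash
python3 -c "
from h import *
gop(107,-92,96)"
```

```text
t=7.5 go [0.09 0.   8.6 ] [ 0.002  0.001 -0.   ]  tcp [574.7 -58.9 182. ] psi 1.678 F [-0.5  0.3 -1.2] w 0.24 gf 79.9
  plate tcp [106.8 -92.9]
```

{"fn": "step_arm", "kwargs": {
  "commands": "0 0.1 0 4 0 0 0;0 0.1 0 7 0 0 0;0 0.1 0 8 0 0 0;0 0.1 0 8.3 0 0 0;0 0.1 0 8.3 0 0 0;0 0.1 0 8.3 0 0 0"
}}

```text
time_s: 8.03
eef_pos: [575.6, -58.1, 99.9]
ee_rot: [0.002, 0.668, 0.744, 0.001]
force: [0.3, -0.9, -1.8]
grip_width: 0.24
grip_force: 80.0
```

```bash
python3 -c "
from h import *
gop(107,-92,96)
im=capture('wrist'); cv2.imwrite('pics/w4.png',im[:,:,::-1])
gop(107,-92,96)"
```

```text
t=8.0 go [ 0.02 -0.08  0.39] [ 0.004  0.002 -0.   ]  tcp [575.6 -58.1  99.9] psi 1.678 F [ 0.3 -0.9 -1.8] w 0.24 gf 80.0
  plate tcp [107.7 -92.2]
t=8.1 go [ 0.01 -0.06  0.37] [ 0.004  0.002 -0.   ]  tcp [575.4 -58.1  99.7] psi 1.678 F [ 0.7 -0.3 -2.2] w 0.24 gf 80.0
  plate tcp [107.6 -92.1]
```

View pics/w4.png

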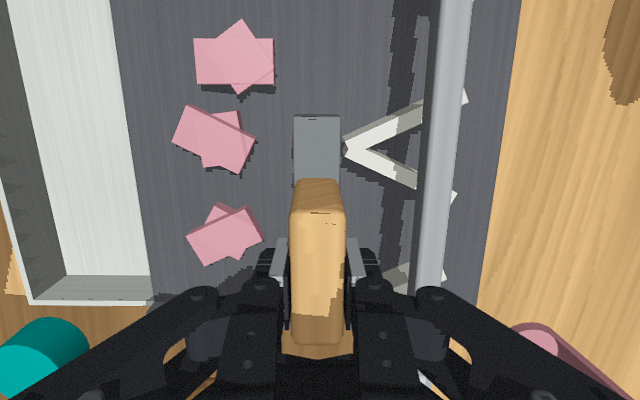

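{"fn": "step_arm", "kwargs": {
  "commands": "0 0.3 0 0.2 0 0 0;0 0.6 0 0.3 0 0 0;0 0.6 0 0.35 0 0 0;0 0.6 -1 0.35 0 0 0;0 0.6 -2 0.35 0 0 0;0 0.6 -3 0.35 0 0 0;0 0.6 -4 0.35 0 0 0;0 0.6 -5 0.35 0 0 0;0 0.6 -6 0.35 0 0 0;0 0.6 -7 0.35 0 0 0;0 0.6 -8 0.35 0 0 0;0 0.6 -9 0.35 0 0 0;0 0.6 -10 0.35 0 0 0;0 0.6 -10.7 0.35 0 0 0;0 0.6 -11.4 0.35 0 0 0;0 0.6 -12 0.35 0 0 0;0 0.6 -12.5 0.35 0 0 0;0 0.6 -12.5 0.35 0 0 0"
}}

```text
time_s: 9.58
eef_pos: [447.7, -64.8, 93.0]
ee_rot: [-0.001, 0.668, 0.744, -0.001]
force: [0.0, 0.6, -2.1]
grip_width: 0.241
grip_force: 80.0
```

```bash
python3 -c "
from h import *
gop(107,92,180)
im=capture('wrist'); cv2.imwrite('pics/w5.png',im[:,:,::-1])
"
```

```text
t=9.6 go [17.72 12.69 -8.72] [-0.003 -0.001  0.   ]  tcp [447.7 -64.8  93. ] psi 1.678 F [ 0.   0.6 -2.1] w 0.24 gf 80.0
  plate tcp [-20.1 -85.1]
```

View pics/w5.png

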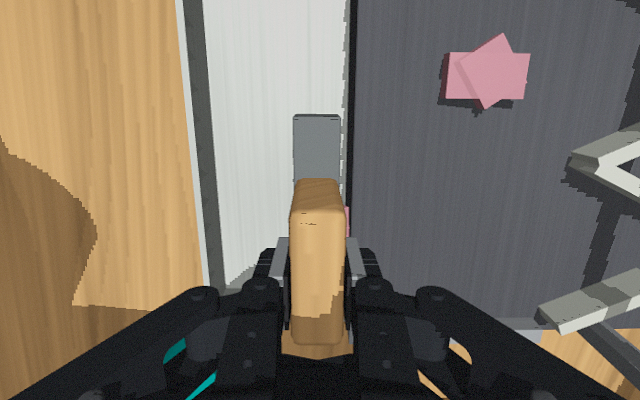

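{"fn": "step_arm", "kwargs": {
  "commands": "0 0 0 -3 0 0 0;0 0 0 -6 0 0 0;0 3 2.5 -6 0 0 0;0 6 5 -6 0 0 0;0 9 7.5 -6 0 0 0;0 12 10 -6 0 0 0;0 15 12 -6 0 0 0;0 17.4 12.7 -6 0 0 0;0 17.4 12.7 -6 0 0 0;0 17.4 12.7 -4 0 0 0;0 17.4 12.7 -2 0 0 0;0 17.4 12.7 -2 0 0 0;0 17.4 12.7 -2 0 0 0"
}}

```text
time_s: 10.72
eef_pos: [556.3, 121.2, 112.8]
ee_rot: [-0.001, 0.668, 0.744, -0.001]
force: [0.3, 0.4, -1.4]
grip_width: 0.238
grip_force: 79.9
```

```bash
python3 -c "
from h import *
gop(107,89,96)
m=camera_model('wrist'); im=capture('wrist'); cv2.imwrite('pics/w6.png',im[:,:,::-1])
for r in spot_point('wrist','chip_1'):
    if r['score']>.35: print(round(r['score'],2),r['xy'],PL(atz(m,r['xy'],50)))
"
```

```text
t=10.7 go [ 0.08 -0.07  1.68] [-0.003 -0.    -0.   ]  tcp [556.3 121.2 112.8] psi 1.678 F [ 0.3  0.4 -1.4] w 0.24 gf 79.9
  plate tcp [107.8  88.2]
0.9 [211.0, 239.2] [37.09812909 65.43836232]
0.62 [161.4, 355.1] [ -9.08133939 -29.42096941]
0.61 [257.0, 171.4] [ 70.18668922 111.75789818]
```

View pics/w6.png

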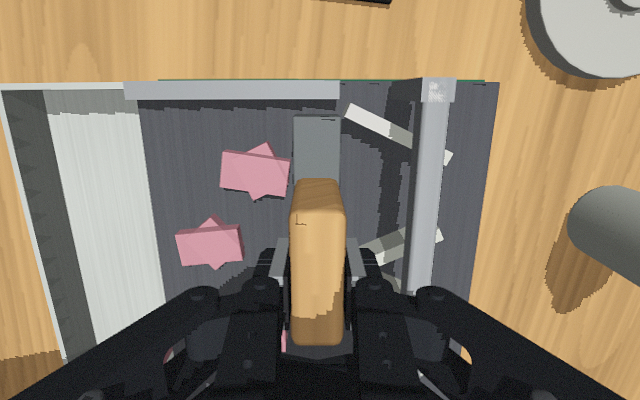

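Two chips lie at px (255,172) and (210,244). The nearer edge, at column 290, just clears the blade's left side at 293 and the rail tip at 345 clears its right side, so I lower and sweep.

{"fn": "step_arm", "kwargs": {
  "commands": "0 0.1 -0.05 0.8 0 0 0;0 0.1 -0.05 1.4 0 0 0;0 0.1 -0.05 1.6 0 0 0;0 0.1 -0.05 1.65 0 0 0;0 0.1 -1 1.65 0 0 0;0 0.1 -2 1.65 0 0 0;0 0.1 -3 1.65 0 0 0;0 0.1 -4 1.65 0 0 0;0 0.1 -5 1.65 0 0 0;0 0.1 -6 1.65 0 0 0;0 0.1 -7 1.65 0 0 0;0 0.1 -8 1.65 0 0 0;0 0.1 -9 1.65 0 0 0;0 0.1 -10 1.65 0 0 0;0 0.1 -10.7 1.65 0 0 0;0 0.1 -11.4 1.65 0 0 0;0 0.1 -12 1.65 0 0 0;0 0.1 -12.6 1.65 0 0 0;0 0.1 -12.6 1.65 0 0 0"
}}

```text
time_s: 12.4
eef_pos: [430.7, 109.0, 97.1]
ee_rot: [-0.0, 0.668, 0.744, -0.0]
force: [-0.1, -0.5, -1.8]
grip_width: 0.241
grip_force: 80.0
```

```bash
python3 -c "
from h import *
gop(107,0,115)"
```

```text
t=12.4 go [-8.95 12.55 -1.8 ] [-0.001 -0.     0.   ]  tcp [430.7 109.   97.1] psi 1.678 F [-0.1 -0.5 -1.8] w 0.24 gf 80.0
  plate tcp [-18.5  89.5]
```

{"fn": "step_arm", "kwargs": {
  "commands": "0 0 0 -3 0 0 0;0 0 0 -6 0 0 0;0 -3 3 -6 0 0 0;0 -5 6 -6 0 0 0;0 -7 9 -6 0 0 0;0 -9 11.5 -6 0 0 0;0 -9 12.5 -6 0 0 0;0 -9 12.5 -6 0 0 0;0 -9 12.5 -4 0 0 0;0 -9 12.5 -2 0 0 0;0 -9 12.5 -1.5 0 0 0;0 -9 12.5 -1.5 0 0 0"
}}

```text
time_s: 13.4
eef_pos: [564.2, 33.4, 110.9]
ee_rot: [-0.001, 0.668, 0.744, -0.001]
force: [-0.2, -0.4, -2.3]
grip_width: 0.243
grip_force: 80.1
```

```bash
python3 -c "
from h import *
gop(107,0,96)
m=camera_model('wrist'); im=capture('wrist'); cv2.imwrite('pics/w7.png',im[:,:,::-1])
for r in trace('wrist','chip_1'):
    if r['score']>.35: print(round(r['score'],2),r['rect'],PL(atz(m,r['rect'][:2],54)))
"
```

```text
t=13.4 go [-0.    0.08  1.49] [-0.003 -0.001  0.   ]  tcp [564.2  33.4 110.9] psi 1.678 F [-0.2 -0.4 -2.3] w 0.24 gf 80.1
  plate tcp [106.2   0. ]
0.87 [140.8, 261.2, 37.0, 52.4] [-10.9043821  -36.22555464]
0.71 [252.9, 217.2, 65.6, 57.7] [65.61249787 -4.85636085]
0.69 [100.2, 28.1, 59.8, 52.3] [-13.494563   106.08865606]
0.62 [160.1, 298.4, 10.9, 23.6] [ -1.70705387 -64.58048972]
0.6 [115.2, 95.6, 48.4, 60.3] [-10.66740866  69.95594596]
```

{"fn": "step_arm", "kwargs": {
  "commands": "0 0 0.05 0.8 0 0 0;0 0 0.05 1.3 0 0 0;0 0 0 1.45 0 0 0;0 0 0 1.5 0 0 0;0 0 -1 1.5 0 0 0;0 0 -2 1.5 0 0 0;0 0 -3 1.5 0 0 0;0 0 -4 1.5 0 0 0;0 0 -5 1.5 0 0 0;0 0 -6 1.5 0 0 0;0 0 -7 1.5 0 0 0;0 0 -8 1.5 0 0 0;0 0 -9 1.5 0 0 0;0 0 -10 1.5 0 0 0;0 0 -10.7 1.5 0 0 0;0 0 -11.4 1.5 0 0 0;0 0 -12 1.5 0 0 0;0 0 -12.6 1.5 0 0 0;0 0 -12.6 1.5 0 0 0;0 0 -12.6 -2 0 0 0"
}}

```text
time_s: 15.17
eef_pos: [437.2, 19.9, 128.1]
ee_rot: [-0.005, 0.668, 0.744, -0.002]
force: [0.1, 0.8, -3.4]
grip_width: 0.247
grip_force: 80.1
```

```bash
python3 -c "
from h import *
go(485,338,200,1.804)
for n in ('scene','side'):
    m=camera_model(n); im=capture(n); cv2.imwrite('pics/%s1.png'%n,im[:,:,::-1])
    for r in trace(n,'chip_1'):
        if r['score']>.3: print(n,round(r['score'],2),r['rect'],'tray',PL(atz(m,r['rect'][:2],9)),'top',PL(atz(m,r['rect'][:2],54)))
a=cv2.imread('pics/scene1.png')[140:290,270:450];b=cv2.imread('pics/side1.png')[180:310,260:400]
a=cv2.resize(a,(480,400),interpolation=2);b=cv2.resize(b,(320,297),interpolation=2)
o=np.zeros((400,800,3),np.uint8);o[:,:480]=a;o[:297,480:]=b;cv2.imwrite('pics/c2.png',o)
"
```

```text
t=15.2 go [31.15  8.06 -7.16] [-0.01  -0.004 -0.127]  tcp [437.2  19.9 128.1] psi 1.677 F [ 0.1  0.8 -3.4] w 0.25 gf 80.1
scene 0.65 [375.6, 188.6, 8.4, 4.4] tray [-39.63214777 -11.67232536] top [-8.23234115 -4.61604822]
scene 0.57 [401.4, 197.3, 7.1, 8.3] tray [-37.58264088  66.54593409] top [-6.26753561 70.36963253]
scene 0.51 [416.8, 201.8, 11.6, 12.9] tray [-38.69640455 111.83381994] top [ -7.33527002 113.78587542]
scene 0.38 [365.1, 185.2, 9.5, 8.5] tray [-40.02894061 -43.85141091] top [ -8.61273546 -35.46524702]
side 0.39 [362.0, 279.1, -1.4, 12.7] tray [-25.89377998 106.39185682] top [-22.92895193 140.47547172]
```

View pics/c2.png

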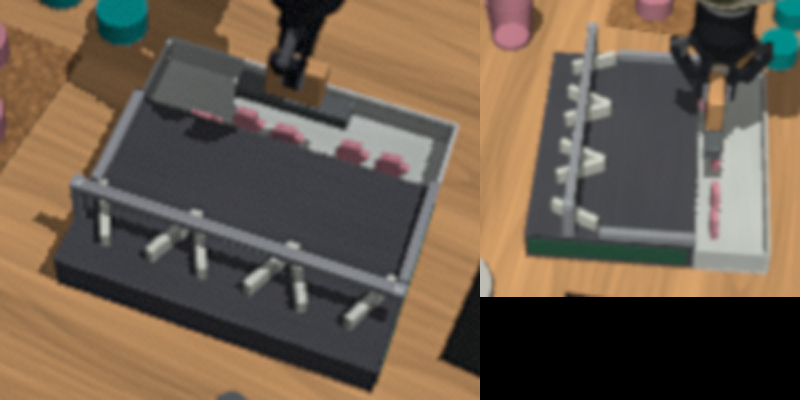

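The crops show all five chips in the tray, in the left crop at (207,113), (247,118), (287,132), (352,152) and (392,163), and the apron is clear. Next I return the scraper to its mat.

{"fn": "step_arm", "kwargs": {
  "commands": "0 0 0 -4 0 0 0;0 3 1 -7 0 0 -0.03;0 7 2 -7.2 0 0 -0.05;0 11 3 -7.2 0 0 -0.08;0 15 4 -7.2 0 0 -0.1;0 19 5 -7.2 0 0 -0.12;0 23 6 -7.2 0 0 -0.127;0 27 7 -7.2 0 0 -0.127;0 31.2 8.1 -7.2 0 0 -0.127;0 31.2 8.1 -7.2 0 0 -0.127;0 31.2 8.1 -4 0 0 -0.127;0 31.2 8.1 0 0 0 -0.127;0 31.2 8.1 4 0 0 -0.127;0 31.2 8.1 6 0 0 -0.127;0 31.2 8.1 6 0 0 -0.127;0 31.2 8.1 6 0 0 -0.127"
}}

```text
time_s: 16.7
eef_pos: [487.0, 338.1, 71.1]
ee_rot: [-0.001, 0.62, 0.785, -0.001]
force: [0.5, 0.8, -2.0]
grip_width: 0.245
grip_force: 80.0
```

```bash
python3 -c "
from h import *
go(485,338,51,1.804); capture('side');go(485,338,51,1.804)"
```

```text
t=16.7 go [ 0.04 -0.19  2.01] [-0.002  0.     0.001]  tcp [487.  338.1  71.1] psi 1.805 F [ 0.5  0.8 -2. ] w 0.24 gf 80.0
t=16.8 go [ 0.02 -0.3   2.18] [ 0.001 -0.     0.001]  tcp [487.9 338.5  72.8] psi 1.805 F [ 0.  -1.1 -1.2] w 0.24 gf 80.0
```

Lower gently to contact.

{"fn": "step_arm", "kwargs": {
  "commands": "0 0 -0.2 1 0 0 0;0 0 -0.2 1.6 0 0 0;0 0 -0.2 1.8 0 0 0;0 0 -0.2 1.9 0 0 0;0 0 -0.2 2 0 0 0;0 0 -0.2 2.05 0 0 0;0 0 -0.2 2.05 0 0 0"
}}

```text
time_s: 17.33
eef_pos: [485.6, 337.9, 51.8]
ee_rot: [0.0, 0.62, 0.785, 0.0]
force: [-0.3, -0.5, -1.7]
grip_width: 0.24
grip_force: 80.2
```

```bash
python3 -c "
from h import *
go(485,338,51,1.804)"
```

```text
t=17.3 go [ 0.02 -0.05  0.08] [ 0.    -0.     0.001]  tcp [485.6 337.9  51.8] psi 1.805 F [-0.3 -0.5 -1.7] w 0.24 gf 80.2
```

{"fn": "step_arm", "kwargs": {
  "commands": "0 0 0 0.1 0 0 0;0 0 0 0.15 0 0 0;0 0 0 0.2 0 0 0;0.35 0 0 0.2 0 0 0;0.6 0 0 0.2 0 0 0;1 0 0 0.2 0 0 0;1 0 0 0.2 0 0 0;1 0 0 0.2 0 0 0;1 0 0 0.2 0 0 0;1 0 0 -3 0 0 0;1 0 0 -7 0 0 0;1 0 0 -11 0 0 0;1 0 0 -15 0 0 0;1 0 0 -18 0 0 0;1 0 0 -18 0 0 0"
}}

```text
time_s: 18.58
eef_pos: [487.3, 338.7, 238.6]
ee_rot: [0.003, 0.62, 0.785, 0.005]
force: [1.1, -0.3, -0.3]
grip_width: 1.0
grip_force: 0.0
```

```bash
python3 -c "
from h import *
go(520,-250,230,1.571)
m=camera_model('wrist'); im=capture('wrist'); cv2.imwrite('pics/w8.png',im[:,:,::-1])
for r in spot_point('wrist','scraper')[:1]: print(r,atz(m,r['xy'],6))
"
```

```text
t=18.6 go [-58.03 -10.49   0.62] [ 0.011 -0.003  0.234]  tcp [487.3 338.7 238.6] psi 1.805 F [ 1.1 -0.3 -0.3] w 1.00 gf 0.0
{'xy': [315.2, 156.2], 'score': 0.83} [487.69975098 341.30310881   6.        ]
```

{"fn": "step_arm", "kwargs": {
  "commands": "1 -72 -14 -4 0 0 0.234;1 -72 -14 -4 0 0 0.234;1 -72 -14 -4 0 0 0.234;1 -72 -14 -4 0 0 0.234;1 -72 -14 -4 0 0 0.234;1 -72 -14 -4 0 0 0.234;1 -72 -14 -4 0 0 0.234;1 -72 -14 -4 0 0 0.234;1 -72 -14 -4 0 0 0.234;1 -72 -14 -4 0 0 0.234;1 -72 -14 -4 0 0 0.234;1 -72 -14 -4 0 0 0.234;1 -72 -14 -4 0 0 0.234;1 -72 -14 -4 0 0 0.234;1 -72 -14 -4 0 0 0.234;1 -72 -14 -4 0 0 0.234;1 -72 -14 -4 0 0 0.234;1 -72 -14 -4 0 0 0.234;1 -72 -14 -4 0 0 0.234;1 -72 -14 -4 0 0 0.234"
}}

```text
time_s: 20.35
eef_pos: [515.6, -395.9, 268.7]
ee_rot: [-0.002, 0.708, 0.706, 0.0]
force: [0.1, 0.4, 0.3]
grip_width: 0.996
grip_force: 0.0
```

```bash
cat >> h.py <<'E'
def blanks(cam,z=6,side=18,thr=.35):
    m=camera_model(cam); im=capture(cam)
    hsv=cv2.cvtColor(im,cv2.COLOR_RGB2HSV); out=[]
    for r in trace(cam,"blank_1"):
        if r["score"]<thr: continue
        h=np.median(hsv[...,0][r["mask"]])
        o=spot=atz(m,r["rect"][:2],z+side)
        out.append(o); print(cam,round(r["score"],2),"hue",h,np.round(r["rect"]),np.round(o[:2],1),"plate",np.round(PL(o),1))
    for r in spot_point(cam,"blank_1"):
        if r["score"]>thr: o=atz(m,r["xy"],z); print("  spot",round(r["score"],2),np.round(r["xy"]),np.round(o[:2],1),"plate",np.round(PL(o),1))
    return im
E
python3 -c "
from h import *
go(520,-400,280,1.571)
im=blanks('wrist'); cv2.imwrite('pics/w9.png',im[:,:,::-1])
for n in ('scene','side'):
    m=camera_model(n); capture(n)
    for r in spot_point(n,'scraper')[:1]: print(r,atz(m,r['xy'],6))
"
```

```text
t=20.4 go [-0.41  0.44 -1.13] [-0.003 -0.003 -0.002]  tcp [ 515.6 -395.9  268.7] psi 1.569 F [0.1 0.4 0.3] w 1.00 gf 0.0
wrist 0.88 hue 174.0 [285. 107.  56.  57.] [ 479.4 -339.9] plate [ -18.  -362.1]
wrist 0.88 hue 174.0 [374. 142.  58.  55.] [ 579.9 -379.5] plate [  77.8 -412.2]
wrist 0.88 hue 108.0 [189. 168.  58.  55.] [ 365.5 -408.7] plate [-138.5 -418.2]
wrist 0.74 hue 89.0 [312. 251.  49.  55.] [ 509.4 -515.3] plate [  -6.9 -539.6]
wrist 0.67 hue 89.0 [167.  79.  66.  56.] [ 351.9 -309.8] plate [-141.5 -318.5]
wrist 0.61 hue 89.0 [173.  12.  62.  24.] [ 366.1 -242.9] plate [-120.3 -253.5]
wrist 0.56 hue 174.0 [367.  53.  64.  62.] [ 569.1 -284.2] plate [  77.2 -316.2]
  spot 0.83 [312. 243.] [ 508.3 -512.5] plate [  -7.6 -536.7]
  spot 0.8 [173.  81.] [ 350.7 -311.6] plate [-142.9 -320.2]
  spot 0.76 [368. 139.] [ 576.1 -378.3] plate [  74.1 -410.6]
  spot 0.68 [363.  57.] [ 566.7 -286.8] plate [  74.5 -318.6]
  spot 0.64 [195. 160.] [ 366.9 -403.4] plate [-136.6 -413.1]
  spot 0.62 [286. 105.] [ 480.  -338.5] plate [ -17.3 -360.7]
{'xy': [478.3, 257.1], 'score': 0.77} [494.43136902 341.13731539   6.        ]
{'xy': [324.9, 339.7], 'score': 0.89} [495.53395866 344.31114707   6.        ]
```

View pics/w9.png

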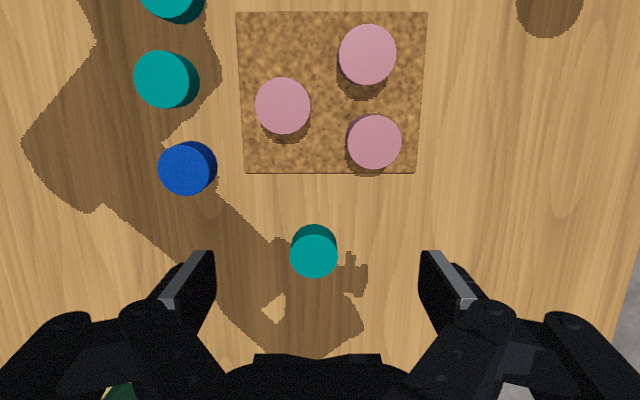

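The rose discs at (283,105), (374,142) and (368,54) are on the cork with hue 174, so they are the blanks. The teal discs (166,79), (314,253) and (172,10) and the blue one (187,168) are off the cork and stay put. This enlarged wrist view is the confirmation.

```bash
python3 -c "
from h import *
m=camera_model('wrist')
for p in ((368,54),(283,105),(374,142)): print(atz(m,p,42))
go(568,-286,90,1.571);go(568,-286,25,1.571)"
```

```text
[ 569.04892803 -285.49073018   42.        ]
[ 480.53930016 -336.53111916   42.        ]
[ 579.32532054 -375.88686452   42.        ]
t=20.7 go [10.81  5.16 18.18] [0.    0.    0.001]  tcp [ 516.4 -394.2  271.8] psi 1.572 F [ 0.7  0.  -0.8] w 1.00 gf 0.0
t=20.7 go [10.81  5.16 24.68] [0.    0.    0.001]  tcp [ 516.4 -394.2  271.8] psi 1.572 F [ 0.7  0.  -0.8] w 1.00 gf 0.0
```

{"fn": "step_arm", "kwargs": {
  "commands": "1 10.8 5.2 10 0 0 0;1 10.8 5.2 10 0 0 0;1 10.8 5.2 14 0 0 0;1 10.8 5.2 18 0 0 0;1 10.8 5.2 18 0 0 0;1 10.8 5.2 21 0 0 0;1 10.8 5.2 23.5 0 0 0;1 10.8 5.2 24.6 0 0 0;1 10.8 5.2 24.6 0 0 0;0 10.8 5.2 24.6 0 0 0;0 10.8 5.2 24.6 0 0 0;0 10.8 5.2 24.6 0 0 0;0 10.8 5.2 24.6 0 0 0;0 10.8 5.2 24.6 0 0 0;0 10.8 5.2 24.6 0 0 0;0 10.8 5.2 24.6 0 0 0",
  "newtons": 50
}}

```text
time_s: 22.03
eef_pos: [569.2, -288.0, 28.8]
ee_rot: [0.002, 0.707, 0.707, 0.0]
force: [-2.6, 0.4, 7.4]
grip_width: 0.662
grip_force: 51.3
```

```bash
python3 -c "
from h import *
gop(72,100,170);print(sense()['eef_pos'])"
```

```text
t=22.0 go [ 41.67  -4.93 -14.26] [ 0.003  0.003 -0.107]  tcp [ 569.2 -288.    28.8] psi 1.571 F [-2.6  0.4  7.4] w 0.66 gf 51.3
  plate tcp [  76.9 -320. ]
[ 569.20248169 -287.98799522   28.77180501]
```

{"fn": "step_arm", "kwargs": {
  "commands": "0 0 0 -4 0 0 0;0 0 0 -8 0 0 0;0 0 0 -12 0 0 0;0 3 0 -14 0 0 -0.02;0 41.7 -4.9 -14.2 0 0 -0.107;0 41.7 -4.9 -14.2 0 0 -0.107;0 41.7 -4.9 -14.2 0 0 -0.107;0 41.7 -4.9 -14.2 0 0 -0.107;0 41.7 -4.9 -14.2 0 0 -0.107;0 41.7 -4.9 -14.2 0 0 -0.107;0 41.7 -4.9 -14.2 0 0 -0.107;0 41.7 -4.9 -14.2 0 0 -0.107;0 41.7 -4.9 -14.2 0 0 -0.107;0 41.7 -4.9 -14.2 0 0 -0.107;0 41.7 -4.9 -14.2 0 0 -0.107;0 41.7 -4.9 -14.2 0 0 -0.107;0 41.7 -4.9 -11 0 0 -0.107;0 41.7 -4.9 -8 0 0 -0.107;0 41.7 -4.9 -6.5 0 0 -0.107;0 41.7 -4.9 -6.5 0 0 -0.107"
}}

```text
time_s: 23.7
eef_pos: [517.9, 128.4, 88.0]
ee_rot: [-0.002, 0.669, 0.743, -0.002]
force: [-0.3, -0.4, -2.7]
grip_width: 0.659
grip_force: 54.5
```

```bash
python3 -c "
from h import *
gop(72,100,74);capture('side');gop(72,100,74)"
```

```text
t=23.7 go [0.06 0.17 1.4 ] [-0.005 -0.    -0.002]  tcp [517.9 128.4  88. ] psi 1.676 F [-0.3 -0.4 -2.7] w 0.66 gf 54.5
  plate tcp [70.3 99.4]
t=23.8 go [0.05 0.05 1.61] [-0.002  0.    -0.002]  tcp [519.1 128.6  90.1] psi 1.676 F [ 0.6 -0.3 -1.9] w 0.66 gf 54.5
  plate tcp [71.5 99.5]
```

{"fn": "step_arm", "kwargs": {
  "commands": "0 0 0 0.8 0 0 0;0 0 0 1.3 0 0 0;0 0 0 1.5 0 0 0;0 0 0 1.6 0 0 0;0 0 0 1.65 0 0 0;0 0 0 1.65 0 0 0"
}}

```text
time_s: 24.25
eef_pos: [519.3, 130.0, 74.3]
ee_rot: [0.0, 0.668, 0.744, 0.0]
force: [0.5, 0.8, -2.1]
grip_width: 0.66
grip_force: 54.5
```

{"fn": "step_arm", "kwargs": {
  "commands": "0 0 0 0.1 0 0 0;0 0 0 0.15 0 0 0;0 0 0 0.2 0 0 0;0 0 0 0.25 0 0 0;0 0 0 0.25 0 0 0"
}}

```text
time_s: 24.67
eef_pos: [519.4, 130.1, 72.8]
ee_rot: [0.0, 0.668, 0.744, 0.0]
force: [-5.0, -0.6, 9.4]
grip_width: 0.659
grip_force: 56.0
```

{"fn": "step_arm", "kwargs": {
  "commands": "0.8 0 0 0.1 0 0 0;0.9 0 0 0 0 0 0;0.9 0 0 0 0 0 0;0.9 0 0 0 0 0 0;0.9 0 0 -2 0 0 0;0.9 0 0 -5 0 0 0;0.5 0 -2 -5.5 0 0 0;0 0 -5 -5.5 0 0 0;0 0 -6.2 -5.5 0 0 0;0 0 -6.2 -5.5 0 0 0;0 0 -6.2 -5.5 0 0 0;0 0 -6.2 -5.5 0 0 0;0 0 -6.2 -5.5 0 0 0;0 0 -6.2 -3 0 0 0;0 0 -6.2 0 0 0 0;0 0 -6.2 0 0 0 0;0 0 -6.2 0 0 0 0",
  "newtons": 40
}}

```text
time_s: 26.08
eef_pos: [457.4, 123.4, 71.1]
ee_rot: [-0.001, 0.668, 0.744, -0.001]
force: [-0.0, 0.9, 1.2]
grip_width: -0.001
grip_force: 0.0
```

```bash
python3 -c "
from h import *
gop(50,100,76)
im=blanks('side',50);im=blanks('scene',50)
gop(50,100,76)" | grep -v "plate \[-[0-9][0-9]*"
```

```text
t=26.1 go [-0.09  4.03 -0.5 ] [-0.003 -0.    -0.   ]  tcp [457.4 123.4  71.1] psi 1.678 F [-0.   0.9  1.2] w -0.00 gf 0.0
  plate tcp [  9.7 100.9]
side 0.78 hue 89.0 [360. 144.  15.  17.] [ 503.3 -453.2] plate [  -6.3 -477.3]
side 0.68 hue 175.0 [338. 164.  17.  16.] [ 566.8 -320.4] plate [  71. -352.]
side 0.59 hue 100.0 [334. 246. 106. 114.] [518.1  62.9] plate [63.5 34.4]
side 0.56 hue 174.0 [331. 265.  20.  21.] [515. 135.] plate [ 68.1 106.3]
  spot 0.63 [359. 144.] [ 508.8 -474.2] plate [  -3.1 -498.7]
  spot 0.6 [333. 266.] [510.3 123.7] plate [62.2 95.6]
  spot 0.55 [336. 169.] [ 572.5 -314.9] plate [  77.2 -347.2]
  spot 0.52 [361. 176.] [ 477.8 -291.2] plate [ -14.4 -313.4]
scene 0.94 hue 90.0 [210. 143.  18.  19.] [ 535.  -484.6] plate [  21.9 -511.9]
scene 0.75 hue 173.0 [405. 220.  29.  27.] [517.8 129.3] plate [ 70.4 100.4]
scene 0.65 hue 90.0 [316. 147.  16.  22.] [ 403.8 -196.6] plate [ -77.9 -211.5]
scene 0.61 hue 174.0 [264. 156.  24.  19.] [ 502.1 -314.1] plate [   7.3 -338.8]
  spot 0.75 [264. 162.] [ 509.7 -312.9] plate [  15.1 -338.5]
  spot 0.73 [215. 144.] [ 519.8 -481.1] plate [   7.2 -506.7]
  spot 0.66 [316. 150.] [ 401.6 -198.8] plate [ -80.3 -213.5]
  spot 0.56 [398. 223.] [521.5 115.3] plate [72.5 86. ]
  spot 0.56 [235. 178.] [ 598.4 -352.6] plate [  99.  -387.4]
  spot 0.53 [378. 200.] [481.3  37.4] plate [24.2 12.8]
t=26.4 go [-0.09  3.96 -0.33] [0.002 0.    0.   ]  tcp [458.2 123.4  72.6] psi 1.678 F [-1.3  0.2  0.1] w 0.00 gf 0.0
  plate tcp [ 10.4 100.9]
```

{"fn": "step_arm", "kwargs": {
  "commands": "0 -0.1 1.2 0 0 0 0;0 -0.1 2 0 0 0 0;0 -0.1 2.7 0 0 0 0;0 -0.1 3.4 0 0 0 0;0 -0.1 4.1 0 0 0 0;0 -0.1 4.8 0 0 0 0;0 -0.1 5.5 0 0 0 0;0 -0.1 6.2 0 0 0 0;0 -0.1 6.8 0 0 0 0;0 -0.1 7.4 0 0 0 0;0 -0.1 7.9 0 0 0 0;0 -0.1 8.3 0 0 0 0;0 -0.1 8.7 0 0 0 0;0 -0.1 8.7 0 0 0 0"
}}

```text
time_s: 27.55
eef_pos: [544.9, 131.8, 72.0]
ee_rot: [0.0, 0.668, 0.744, 0.0]
force: [-1.1, -0.0, 1.3]
grip_width: -0.004
grip_force: 0.7
```

```bash
python3 -c "
from h import *
gop(105,100,74)
im=blanks('side',50);im2=blanks('scene',50)
gop(105,100,74)
print(proj(camera_model('side'),[*W(150,100),50]),proj(camera_model('scene'),[*W(150,100),50]))" | grep -v "plate \[.*-[0-9][0-9]*"
```

```text
t=27.6 go [ 0.    0.75 -0.2 ] [0.001 0.    0.   ]  tcp [544.9 131.8  72. ] psi 1.678 F [-1.1 -0.   1.3] w -0.00 gf 0.7
  plate tcp [ 97.5 100. ]
side 0.7 hue 174.0 [311. 262.  13.  22.] [575.5 138.2] plate [128.7 103. ]
  spot 0.83 [308. 266.] [584.6 139.1] plate [137.8 103. ]
scene 0.59 hue 173.0 [397. 242.  26.  24.] [586.1 136.6] plate [139.  100.3]
  spot 0.82 [392. 246.] [592.7 128.5] plate [144.7  91.5]
t=27.9 go [ 0.01  0.83 -0.25] [-0. -0. -0.]  tcp [544.1 131.7  71.5] psi 1.678 F [ 0.5 -0.3 -1. ] w -0.00 gf 0.0
  plate tcp [96.7 99.9]
[[303.59373468 264.82907523]] [[394.6272288  248.87598796]]
```

Continue in small increments until the force rises.

{"fn": "step_arm", "kwargs": {
  "commands": "0 0 0.2 0 0 0 0;0 0 0.4 0 0 0 0;0 0 0.6 0 0 0 0;0 0 0.7 0 0 0 0;0 0 0.7 0 0 0 0"
}}

```text
time_s: 28.27
eef_pos: [551.4, 132.4, 71.5]
ee_rot: [0.0, 0.668, 0.744, 0.0]
force: [0.4, 0.1, -0.2]
grip_width: 0.0
grip_force: 0.1
```

{"fn": "step_arm", "kwargs": {
  "commands": "0 0 0.15 0 0 0 0;0 0 0.3 0 0 0 0;0 0 0.3 0 0 0 0"
}}

```text
time_s: 28.52
eef_pos: [554.4, 132.8, 71.6]
ee_rot: [0.0, 0.668, 0.744, 0.0]
force: [-1.4, 0.5, -0.4]
grip_width: 0.001
grip_force: 0.1
```

{"fn": "step_arm", "kwargs": {
  "commands": "0 0 0.1 0 0 0 0;0 0 0.2 0 0 0 0;0 0 0.3 0 0 0 0;0 0 0.3 0 0 0 0"
}}

```text
time_s: 28.85
eef_pos: [556.3, 132.9, 71.5]
ee_rot: [-0.001, 0.668, 0.744, -0.001]
force: [-6.2, -2.3, 2.7]
grip_width: 0.001
grip_force: 3.7
```

```bash
python3 -c "
from h import *
gop(105,100,74)
im=blanks('side',50);im2=blanks('scene',50)
a=cv2.resize(im[215:295,270:350],(400,400),interpolation=2);b=cv2.resize(im2[205:285,350:430],(400,400),interpolation=2)
cv2.imwrite('pics/c3.png',np.hstack([a,b])[:,:,::-1])" | grep -v "plate \[.*-[0-9][0-9]*"
```

```text
t=28.9 go [ 0.01 -0.4  -0.25] [-0.003  0.     0.   ]  tcp [556.3 132.9  71.5] psi 1.678 F [-6.2 -2.3  2.7] w 0.00 gf 3.7
  plate tcp [108.9  99.9]
side 0.55 hue 175.0 [305. 261.  21.  21.] [592.8 135.5] plate [145.6  98.5]
  spot 0.78 [303. 268.] [597.3 150.7] plate [151.6 113.1]
  spot 0.53 [391. 248.] [600.1 128.6] plate [152.   90.9]
```

View pics/c3.png

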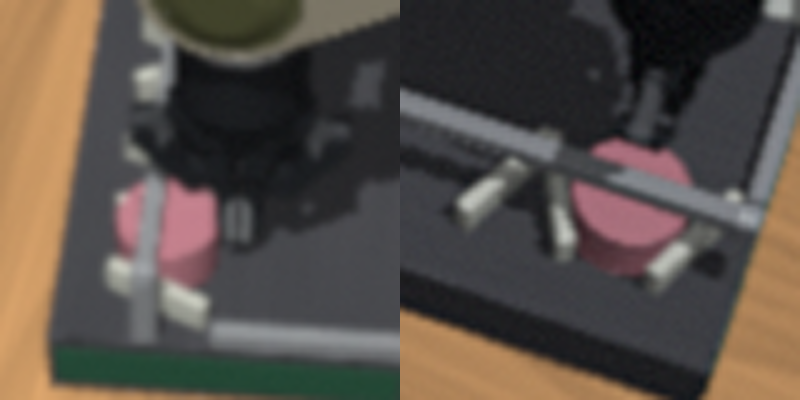

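The crop shows the blank under the bar and between both white rails, in the right half at (630,205), and the push force has risen to 6 N. One small press will confirm that it is home.

{"fn": "step_arm", "kwargs": {
  "commands": "0 0 0.05 0 0 0 0;0 0 0.1 0 0 0 0;0 0 0.1 0 0 0 0;0 0 0.1 0 0 0 0"
}}

```text
time_s: 29.48
eef_pos: [556.4, 133.0, 71.4]
ee_rot: [-0.001, 0.668, 0.744, -0.002]
force: [-10.8, -3.2, 5.6]
grip_width: -0.003
grip_force: 6.1
```

```bash
python3 -c "
from h import *
gop(95,100,120)"
```

```text
t=29.5 go [ 0.01 -1.44 -4.85] [-0.005  0.     0.   ]  tcp [556.4 133.   71.4] psi 1.678 F [-10.8  -3.2   5.6] w -0.00 gf 6.1
  plate tcp [109.1  99.9]
```

{"fn": "step_arm", "kwargs": {
  "commands": "0 0 -1 0 0 0 0;0 0 -2 -1 0 0 0;0 0 -2 -5 0 0 0;0.5 0 -2 -9 0 0 0;1 0 -2 -13 0 0 0;1 0 -2 -16 0 0 0;1 -10 -2 -17 0 0 0.107;1 -53 2.5 -17 0 0 0.107;1 -53 2.5 -17 0 0 0.107;1 -53 2.5 -17 0 0 0.107;1 -53 2.5 -17 0 0 0.107;1 -53 2.5 -17 0 0 0.107;1 -53 2.5 -17 0 0 0.107;1 -53 2.5 -17 0 0 0.107;1 -53 2.5 -17 0 0 0.107;1 -53 2.5 -17 0 0 0.107;1 -53 2.5 -17 0 0 0.107;1 -53 2.5 -17 0 0 0.107;1 -53 2.5 -17 0 0 0.107;1 -53 2.5 -17 0 0 0.107"
}}

```text
time_s: 31.15
eef_pos: [638.8, -397.6, 238.0]
ee_rot: [-0.0, 0.709, 0.705, -0.0]
force: [0.5, -0.1, -1.7]
grip_width: 0.995
grip_force: 0.0
```

```bash
python3 -c "
from h import *
blanks('wrist')
go(480,-338,27,1.571);go(579,-377,27,1.571)"
```

```text
wrist 0.95 hue 89.0 [209. 258.  60.  57.] [ 512.2 -511.8] plate [  -3.7 -536.5]
wrist 0.83 hue 174.0 [159. 106.  73.  64.] [ 477.1 -339.2] plate [ -20.1 -361.1]
wrist 0.81 hue 174.0 [256. 143.  61.  58.] [ 574.6 -377.6] plate [  72.7 -409.7]
wrist 0.76 hue 108.0 [ 68. 172.  76.  60.] [ 367.  -407.1] plate [-136.9 -416.8]
wrist 0.68 hue 89.0 [41. 77. 75. 60.] [ 358.9 -309.1] plate [-134.5 -318.6]
wrist 0.66 hue 89.0 [37. 10. 69. 17.] [ 369.2 -246.5] plate [-117.6 -257.4]
  spot 0.98 [216. 253.] [ 514.9 -513.5] plate [  -1.2 -538.5]
  spot 0.92 [47. 78.] [ 352.3 -309.1] plate [-141.1 -317.8]
  spot 0.81 [258. 141.] [ 574.  -378.4] plate [  72.  -410.5]
  spot 0.78 [ 81. 165.] [ 370.7 -403.8] plate [-132.8 -414. ]
  spot 0.69 [168. 106.] [ 478.2 -339.2] plate [ -19.1 -361.3]
t=31.3 go [  5.28 -15.97  21.41] [ 0. -0. -0.]  tcp [ 639.7 -390.9  241.1] psi 1.571 F [0.3 1.  0.5] w 1.00 gf 0.0
t=31.3 go [ 1.38 -6.07 21.41] [ 0. -0. -0.]  tcp [ 639.7 -390.9  241.1] psi 1.571 F [0.3 1.  0.5] w 1.00 gf 0.0
```

{"fn": "step_arm", "kwargs": {
  "commands": "1 1.3 -6.3 5 0 0 0;1 1.3 -6.3 8 0 0 0;1 1.3 -6.3 12 0 0 0;1 1.3 -6.3 16 0 0 0;1 1.3 -6.3 19 0 0 0;1 1.3 -6.3 21 0 0 0;1 1.3 -6.3 21.5 0 0 0;1 1.3 -6.3 21.5 0 0 0;0 1.3 -6.3 21.5 0 0 0;0 1.3 -6.3 21.5 0 0 0;0 1.3 -6.3 21.5 0 0 0;0 1.3 -6.3 21.5 0 0 0;0 1.3 -6.3 21.5 0 0 0;0 1.3 -6.3 21.5 0 0 0;0 1.3 -6.3 21.5 0 0 0",
  "newtons": 50
}}

```text
time_s: 32.55
eef_pos: [577.9, -378.9, 30.7]
ee_rot: [0.003, 0.707, 0.707, 0.0]
force: [-2.4, 2.5, 11.6]
grip_width: 0.65
grip_force: 50.5
```

```bash
python3 -c "
from h import *
gop(72,0,90)"
```

```text
t=32.5 go [40.84 -4.73 -6.08] [ 0.004  0.004 -0.107]  tcp [ 577.9 -378.9   30.7] psi 1.571 F [-2.4  2.5 11.6] w 0.65 gf 50.5
  plate tcp [  75.8 -411.3]
```

{"fn": "step_arm", "kwargs": {
  "commands": "0 0 0 -4 0 0 0;0 0 0 -8 0 0 0;0 0 0 -12 0 0 0;0 3 0 -14 0 0 -0.02;0 40.8 -4.7 -14 0 0 -0.107;0 40.8 -4.7 -14 0 0 -0.107;0 40.8 -4.7 -14 0 0 -0.107;0 40.8 -4.7 -14 0 0 -0.107;0 40.8 -4.7 -14 0 0 -0.107;0 40.8 -4.7 -14 0 0 -0.107;0 40.8 -4.7 -14 0 0 -0.107;0 40.8 -4.7 -14 0 0 -0.107;0 40.8 -4.7 -14 0 0 -0.107;0 40.8 -4.7 -14 0 0 -0.107;0 40.8 -4.7 -14 0 0 -0.107;0 40.8 -4.7 -14 0 0 -0.107;0 40.8 -4.7 -11 0 0 -0.107;0 40.8 -4.7 -8 0 0 -0.107;0 40.8 -4.7 -6.3 0 0 -0.107;0 40.8 -4.7 -6.3 0 0 -0.107"
}}

```text
time_s: 34.22
eef_pos: [528.0, 28.5, 86.6]
ee_rot: [-0.002, 0.669, 0.743, -0.002]
force: [-0.5, -0.3, -3.2]
grip_width: 0.648
grip_force: 54.2
```

```bash
python3 -c "
from h import *
capture('side');gop(72,0,75)"
```

```text
t=34.3 go [0.1  0.11 1.38] [-0.002 -0.    -0.002]  tcp [529.2  28.6  88.8] psi 1.676 F [-0.4 -0.3 -2. ] w 0.64 gf 54.3
  plate tcp [70.9 -1. ]
```

{"fn": "step_arm", "kwargs": {
  "commands": "0 0.1 0 0.6 0 0 0;0 0.1 0 1 0 0 0;0 0.1 0 1.2 0 0 0;0 0.1 0 1.3 0 0 0;0 0.1 0 1.35 0 0 0;0 0.1 0 1.35 0 0 0"
}}

```text
time_s: 34.77
eef_pos: [529.6, 30.8, 76.4]
ee_rot: [0.0, 0.668, 0.744, 0.0]
force: [0.1, 0.3, -3.1]
grip_width: 0.644
grip_force: 54.3
```

{"fn": "step_arm", "kwargs": {
  "commands": "0 0 0 0.1 0 0 0;0 0 0 0.2 0 0 0;0 0 0 0.25 0 0 0;0 0 0 0.25 0 0 0"
}}

```text
time_s: 35.1
eef_pos: [529.7, 31.0, 74.9]
ee_rot: [0.0, 0.668, 0.744, 0.0]
force: [-4.3, 1.2, 10.4]
grip_width: 0.648
grip_force: 57.3
```

{"fn": "step_arm", "kwargs": {
  "commands": "0.8 0 0 0.1 0 0 0;0.9 0 0 0 0 0 0;0.9 0 0 0 0 0 0;0.9 0 0 0 0 0 0;0.9 0 0 -2 0 0 0;0.9 0 0 -5 0 0 0;0.5 0 -2 -5.5 0 0 0;0 0 -5 -5.5 0 0 0;0 0 -6.2 -5.5 0 0 0;0 0 -6.2 -5.5 0 0 0;0 0 -6.2 -5.5 0 0 0;0 0 -6.2 -5.5 0 0 0;0 0 -6.2 -5.5 0 0 0;0 0 -6.2 -3 0 0 0;0 0 -6.2 0 0 0 0;0 0 -6.2 0.2 0 0 0;0 0 -6.2 0.2 0 0 0",
  "newtons": 40
}}

```text
time_s: 36.52
eef_pos: [467.5, 24.4, 70.8]
ee_rot: [-0.001, 0.668, 0.744, -0.001]
force: [0.2, 0.8, 0.5]
grip_width: -0.001
grip_force: 0.0
```

```bash
python3 -c "
from h import *
im=blanks('scene',50)
gop(107,0,72)" | grep -v "plate \[.*-[0-9][0-9][0-9]*"
```

```text
scene 0.97 hue 173.0 [370. 212.  21.  24.] [537.1  37.2] plate [79.6  6.8]
scene 0.75 hue 173.0 [396. 247.  28.  27.] [599.6 139.1] plate [152.7 101.4]
  spot 0.74 [366. 211.] [526.3  24.2] plate [67.5 -5. ]
  spot 0.56 [393. 249.] [599.5 132.9] plate [151.9  95.2]
t=36.7 go [-0.1   9.66  0.12] [0.002 0.001 0.   ]  tcp [468.8  24.1  73. ] psi 1.678 F [-0.6 -0.3  0.6] w -0.00 gf 0.0
  plate tcp [10.4  1. ]
```

{"fn": "step_arm", "kwargs": {
  "commands": "0 -0.1 1.2 0 0 0 0;0 -0.1 2 0 0 0 0;0 -0.1 2.7 0 0 0 0;0 -0.1 3.4 0 0 0 0;0 -0.1 4.1 0 0 0 0;0 -0.1 4.8 0 0 0 0;0 -0.1 5.5 0 0 0 0;0 -0.1 6.2 0 0 0 0;0 -0.1 6.8 0 0 0 0;0 -0.1 7.4 0 0 0 0;0 -0.1 7.9 0 0 0 0;0 -0.1 8.4 0 0 0 0;0 -0.1 8.8 0 0 0 0;0 -0.1 9.2 0 0 0 0;0 -0.1 9.5 0 0 0 0;0 -0.1 9.6 0 0 0 0;0 -0.1 9.7 0 0 0 0;0 -0.1 9.7 0 0 0 0"
}}

```text
time_s: 38.17
eef_pos: [563.9, 33.2, 72.6]
ee_rot: [-0.0, 0.668, 0.744, -0.001]
force: [-8.4, -4.1, 8.8]
grip_width: 0.002
grip_force: 5.8
```

{"fn": "step_arm", "kwargs": {
  "commands": "0 0 0.1 0 0 0 0;0 0 0.2 0 0 0 0;0 0 0.25 0 0 0 0;0 0 0.25 0 0 0 0"
}}

```text
time_s: 38.5
eef_pos: [566.3, 33.5, 72.6]
ee_rot: [-0.0, 0.668, 0.744, -0.001]
force: [-9.3, -3.4, 7.8]
grip_width: 0.0
grip_force: 6.1
```

```bash
python3 -c "
from h import *
im=blanks('scene',50)
gop(109,0,72)" | grep -v "plate \[.*-[0-9][0-9][0-9]*"
```

```text
scene 0.85 hue 173.0 [396. 246.  27.  28.] [598.6 138.7] plate [151.6 101. ]
scene 0.54 hue 173.0 [359. 234.  24.  27.] [608.9  40.7] plate [151.4   2.5]
  spot 0.6 [391. 249.] [602.4 129.7] plate [154.5  91.7]
  spot 0.59 [356. 238.] [615.3  35.7] plate [157.2  -3.1]
t=38.6 go [0.01 0.07 0.06] [-0.002  0.001  0.   ]  tcp [566.3  33.5  72.6] psi 1.678 F [-9.1 -3.5  9.8] w -0.00 gf 6.0
  plate tcp [ 1.083e+02 -1.000e-01]
```

{"fn": "step_arm", "kwargs": {
  "commands": "0 0 0.1 0 0 0 0;0 0 0.15 0 0 0 0;0 0 0.15 0 0 0 0;0 0 0.15 0 0 0 0"
}}

```text
time_s: 38.98
eef_pos: [567.5, 33.4, 72.6]
ee_rot: [-0.001, 0.668, 0.744, -0.001]
force: [-10.1, -4.7, 10.1]
grip_width: 0.004
grip_force: 7.0
```

{"fn": "step_arm", "kwargs": {
  "commands": "0 0 0.1 0 0 0 0;0 0 0.15 0 0 0 0;0 0 0.15 0 0 0 0;0 0 0.15 0 0 0 0"
}}

```text
time_s: 39.32
eef_pos: [567.8, 33.5, 72.5]
ee_rot: [-0.002, 0.668, 0.744, -0.003]
force: [-16.4, -5.8, 13.6]
grip_width: -0.001
grip_force: 11.0
```

```bash
python3 -c "
from h import *
for c in('scene','side'): im=blanks(c,50)
gop(109,0,72)" | grep -v "plate \[.*-[0-9][0-9][0-9]*"
```

```text
scene 0.76 hue 173.0 [396. 245.  24.  29.] [595.  139.3] plate [148.2 102.1]
  spot 0.88 [392. 245.] [590.8 127.1] plate [142.6  90.4]
  spot 0.59 [355. 239.] [618.3  34.9] plate [160.2  -4.2]
side 0.82 hue 175.0 [306. 236.  20.  18.] [610.4  39.6] plate [152.8   1.3]
side 0.78 hue 175.0 [303. 260.  19.  20.] [598.9 134.8] plate [151.6  97.2]
side 0.66 hue 98.0 [334. 249. 105.  98.] [517.5  75.7] plate [64.3 47.1]
  spot 0.73 [306. 242.] [607.5  47.9] plate [150.8   9.9]
t=39.6 go [ 0.03 -0.08  0.05] [-0.006  0.001  0.001]  tcp [567.8  33.5  72.5] psi 1.678 F [-17.2  -5.7  14.1] w -0.00 gf 10.9
  plate tcp [109.8  -0.3]
```

{"fn": "step_arm", "kwargs": {
  "commands": "0 0 -1 0 0 0 0;0 0 -2 -1 0 0 0;0 0 -2 -5 0 0 0;0.5 0 -2 -9 0 0 0;1 0 -2 -13 0 0 0;1 0 -2 -16 0 0 0;1 -10 -4 -17 0 0 0.107;1 -42 -8 -17 0 0 0.107;1 -42 -8 -17 0 0 0.107;1 -42 -8 -17 0 0 0.107;1 -42 -8 -17 0 0 0.107;1 -42 -8 -17 0 0 0.107;1 -42 -8 -17 0 0 0.107;1 -42 -8 -17 0 0 0.107;1 -42 -8 -17 0 0 0.107;1 -42 -8 -17 0 0 0.107;1 -42 -8 -17 0 0 0.107;1 -42 -8 -17 0 0 0.107"
}}

```text
time_s: 41.12
eef_pos: [534.4, -394.5, 240.9]
ee_rot: [-0.0, 0.708, 0.706, -0.0]
force: [0.9, 1.1, 0.5]
grip_width: 1.002
grip_force: 0.0
```

```bash
python3 -c "
from h import *
blanks('wrist')
for c in('scene','side'): im=blanks(c,50); cv2.imwrite('pics/%s5.png'%c,im[:,:,::-1])
go(480,-338,27,1.571)"
```

```text
wrist 0.89 hue 89.0 [145.  10.  65.  20.] [ 369.  -245.8] plate [-117.6 -256.7]
wrist 0.89 hue 89.0 [135.  80.  70.  67.] [ 350.5 -309.9] plate [-142.9 -318.5]
wrist 0.77 hue 89.0 [295. 260.  53.  60.] [ 508.2 -512.2] plate [  -7.7 -536.5]
wrist 0.76 hue 174.0 [262. 109.  63.  61.] [ 478.2 -340.1] plate [ -19.2 -362.1]
wrist 0.68 hue 108.0 [161. 175.  66.  60.] [ 364.6 -409.3] plate [-139.5 -418.8]
  spot 0.75 [171. 169.] [ 368.3 -406.7] plate [-135.6 -416.6]
  spot 0.75 [145.  81.] [ 351.5 -310.7] plate [-142.  -319.4]
  spot 0.7 [299. 252.] [ 511.9 -511.8] plate [  -4.  -536.5]
  spot 0.62 [265. 109.] [ 479. -341.] plate [ -18.5 -363.1]
scene 0.9 hue 173.0 [359. 233.  29.  24.] [606.2  38.8] plate [148.5   0.9]
scene 0.86 hue 110.0 [263. 126.  18.  24.] [ 404.4 -378.3] plate [ -96.7 -392.2]
scene 0.8 hue 90.0 [293. 130.  19.  20.] [ 378.9 -289.3] plate [-112.5 -301. ]
scene 0.75 hue 90.0 [211. 144.  18.  20.] [ 537.1 -477.5] plate [  24.7 -505. ]
scene 0.69 hue 174.0 [263. 157.  26.  21.] [ 507.2 -315.3] plate [  12.3 -340.5]
scene 0.68 hue 173.0 [395. 246.  25.  27.] [600.  137.1]
[... 915 characters left out ...]
.0 [396. 187.  18.  18.] [ 351.3 -239.3] plate [-134.6 -248.3]
side 0.52 hue 110.0 [396. 169.  16.  14.] [ 359.4 -336.7] plate [-136.9 -346. ]
side 0.47 hue 89.0 [360. 143.  15.  15.] [ 502.1 -459.1] plate [  -8.1 -483. ]
  spot 0.78 [393. 169.] [ 371.2 -355.9] plate [-127.3 -366.4]
  spot 0.75 [302. 267.] [599.2 147.3] plate [153.2 109.6]
  spot 0.6 [361. 176.] [ 478.8 -291. ] plate [ -13.3 -313.3]
  spot 0.55 [393. 205.] [ 356.8 -168.4] plate [-121.5 -178.4]
  spot 0.5 [300. 265.] [606.5 138.4] plate [159.5 100. ]
  spot 0.48 [305. 242.] [611.1  48.6] plate [154.5  10.2]
t=41.6 go [ 5.33 -5.54 21.49] [0.    0.    0.001]  tcp [ 535.4 -391.2  242. ] psi 1.572 F [-0.3  0.5  0.3] w 1.00 gf 0.0
```

Both seated blanks read as home. Next is the third blank, at (480,-339).

{"fn": "step_arm", "kwargs": {
  "commands": "1 5.2 -5.5 5 0 0 0;1 5.2 -5.5 8 0 0 0;1 5.2 -5.5 12 0 0 0;1 5.2 -5.5 16 0 0 0;1 5.2 -5.5 19 0 0 0;1 5.2 -5.5 21 0 0 0;1 5.2 -5.5 21.5 0 0 0;1 5.2 -5.5 21.5 0 0 0;0 5.2 -5.5 21.5 0 0 0;0 5.2 -5.5 21.5 0 0 0;0 5.2 -5.5 21.5 0 0 0;0 5.2 -5.5 21.5 0 0 0;0 5.2 -5.5 21.5 0 0 0;0 5.2 -5.5 21.5 0 0 0;0 5.2 -5.5 21.5 0 0 0",
  "newtons": 50
}}

```text
time_s: 42.82
eef_pos: [481.0, -340.9, 29.7]
ee_rot: [0.002, 0.707, 0.707, -0.0]
force: [-2.8, 1.9, 9.5]
grip_width: 0.663
grip_force: 50.8
```

```bash
python3 -c "
from h import *
gop(72,-100,90)"
```

```text
t=42.8 go [27.1   6.01 -6.11] [ 0.003  0.003 -0.107]  tcp [ 481.  -340.9   29.7] psi 1.571 F [-2.8  1.9  9.5] w 0.66 gf 50.8
  plate tcp [ -16.5 -363.2]
```

{"fn": "step_arm", "kwargs": {
  "commands": "0 0 0 -4 0 0 0;0 0 0 -8 0 0 0;0 0 0 -12 0 0 0;0 3 0 -14 0 0 -0.02;0 27.2 6 -14 0 0 -0.107;0 27.2 6 -14 0 0 -0.107;0 27.2 6 -14 0 0 -0.107;0 27.2 6 -14 0 0 -0.107;0 27.2 6 -14 0 0 -0.107;0 27.2 6 -14 0 0 -0.107;0 27.2 6 -14 0 0 -0.107;0 27.2 6 -14 0 0 -0.107;0 27.2 6 -14 0 0 -0.107;0 27.2 6 -11 0 0 -0.107;0 27.2 6 -8 0 0 -0.107;0 27.2 6 -6.3 0 0 -0.107;0 27.2 6 -6.3 0 0 -0.107;0 27.2 6 -6.3 0 0 -0.107"
}}

```text
time_s: 44.32
eef_pos: [540.1, -69.1, 90.0]
ee_rot: [-0.0, 0.669, 0.743, -0.0]
force: [-0.2, -0.2, -2.3]
grip_width: 0.652
grip_force: 54.5
```

```bash
python3 -c "
from h import *
gop(72,-100,75)"
```

```text
t=44.3 go [-0.07  0.08  1.5 ] [-0.    -0.    -0.002]  tcp [540.1 -69.1  90. ] psi 1.676 F [-0.2 -0.2 -2.3] w 0.65 gf 54.5
  plate tcp [ 71.3 -99.3]
```

{"fn": "step_arm", "kwargs": {
  "commands": "0 -0.1 0 0.7 0 0 0;0 -0.1 0 1.1 0 0 0;0 -0.1 0 1.3 0 0 0;0 -0.1 0 1.4 0 0 0;0 -0.1 0 1.5 0 0 0;0 -0.1 0 1.5 0 0 0"
}}

```text
time_s: 44.82
eef_pos: [540.3, -68.9, 74.7]
ee_rot: [0.0, 0.668, 0.744, 0.0]
force: [-0.7, 0.1, -3.6]
grip_width: 0.652
grip_force: 54.5
```

{"fn": "step_arm", "kwargs": {
  "commands": "0 0 0 0.05 0 0 0;0 0 0 0.1 0 0 0;0 0 0 0.15 0 0 0;0 0 0 0.15 0 0 0"
}}

```text
time_s: 45.15
eef_pos: [540.4, -68.9, 73.8]
ee_rot: [0.0, 0.668, 0.744, 0.0]
force: [-1.7, 0.6, 4.6]
grip_width: 0.656
grip_force: 55.7
```

Contact reached. Next: release, back behind the blank and lower.

{"fn": "step_arm", "kwargs": {
  "commands": "0.8 0 0 0.1 0 0 0;0.9 0 0 0 0 0 0;0.9 0 0 0 0 0 0;0.9 0 0 0 0 0 0;0.9 0 0 -2 0 0 0;0.9 0 0 -5 0 0 0;0.5 0 -2 -5.5 0 0 0;0 0 -5 -5.5 0 0 0;0 0 -6.2 -5.5 0 0 0;0 0 -6.2 -5.5 0 0 0;0 0 -6.2 -5.5 0 0 0;0 0 -6.2 -5.5 0 0 0;0 0 -6.2 -5.5 0 0 0;0 0 -6.2 -3 0 0 0;0 0 -6.2 0 0 0 0;0 0 -6.2 0.1 0 0 0;0 0 -6.2 0.1 0 0 0",
  "newtons": 40
}}

```text
time_s: 46.57
eef_pos: [478.4, -75.3, 71.4]
ee_rot: [-0.001, 0.668, 0.744, -0.0]
force: [0.5, -0.8, 1.0]
grip_width: -0.001
grip_force: 0.0
```

```bash
python3 -c "
from h import *
im=blanks('scene',50)
gop(107,-100,72)" | grep -v "plate \[.*-[2-9][0-9][0-9]*"
```

```text
scene 0.72 hue 173.0 [370. 222.  28.  20.] [564.   50.1] plate [107.8  16.7]
scene 0.61 hue 174.0 [376. 189.  10.   8.] [460.9  20.9] plate [ 2.2 -1.3]
scene 0.54 hue 173.0 [395. 247.  26.  29.] [602.9 137.8] plate [155.8  99.7]
  spot 0.9 [364. 228.] [575.5  41.4] plate [118.3   6.8]
  spot 0.71 [379. 188.] [442.8  24.4] plate [-15.4   4.1]
  spot 0.69 [390. 249.] [602.6 127.5] plate [154.4  89.5]
t=46.7 go [-0.05  9.66  0.17] [0.002 0.001 0.   ]  tcp [479.6 -75.8  73.5] psi 1.678 F [0.1 0.1 0.5] w -0.00 gf 0.0
  plate tcp [ 10.4 -99.5]
```

The middle blank was knocked out, to about plate (108,16). I'll seat the right one first and then mend the middle.

{"fn": "step_arm", "kwargs": {
  "commands": "0 -0.05 1.2 0 0 0 0;0 -0.05 2 0 0 0 0;0 -0.05 2.7 0 0 0 0;0 -0.05 3.4 0 0 0 0;0 -0.05 4.1 0 0 0 0;0 -0.05 4.8 0 0 0 0;0 -0.05 5.5 0 0 0 0;0 -0.05 6.2 0 0 0 0;0 -0.05 6.8 0 0 0 0;0 -0.05 7.4 0 0 0 0;0 -0.05 7.9 0 0 0 0;0 -0.05 8.4 0 0 0 0;0 -0.05 8.8 0 0 0 0;0 -0.05 9.2 0 0 0 0;0 -0.05 9.5 0 0 0 0;0 -0.05 9.7 0 0 0 0;0 -0.05 9.8 0 0 0 0;0 -0.05 9.9 0 0 0 0;0 -0.05 9.9 0 0 0 0"
}}

```text
time_s: 48.3
eef_pos: [576.4, -66.6, 73.2]
ee_rot: [-0.0, 0.668, 0.744, -0.002]
force: [-11.2, -6.0, 10.8]
grip_width: -0.001
grip_force: 7.6
```

{"fn": "step_arm", "kwargs": {
  "commands": "0 0 0.1 0 0 0 0;0 0 0.15 0 0 0 0;0 0 0.15 0 0 0 0;0 0 0.15 0 0 0 0"
}}

```text
time_s: 48.63
eef_pos: [577.6, -66.8, 73.2]
ee_rot: [-0.0, 0.668, 0.744, -0.002]
force: [-12.1, -7.3, 10.2]
grip_width: -0.002
grip_force: 8.2
```

```bash
python3 -c "
from h import *
for c in('scene','side'): im=blanks(c,50)
gop(110,-100,72)" | grep -v "plate \[.*-[2-9][0-9][0-9]*"
```

```text
scene 0.86 hue 173.0 [321. 221.  25.  20.] [618.8 -62.9] plate [ 150.3 -101.5]
scene 0.7 hue 173.0 [394. 248.  26.  28.] [604.2 137. ] plate [157.1  98.8]
scene 0.65 hue 173.0 [370. 220.  24.  24.] [559.   47.8] plate [102.6  14.9]
  spot 0.9 [322. 225.] [620.8 -61.7] plate [ 152.4 -100.6]
  spot 0.76 [368. 225.] [563.8  45.5] plate [107.1  12.1]
  spot 0.73 [395. 250.] [600.2 140.4] plate [153.4 102.6]
  spot 0.73 [375. 199.] [480.8  29.7] plate [22.9  5.2]
side 0.66 hue 89.0 [390. 200.  17.  19.] [ 367.9 -171.7] plate [-110.9 -182.9]
side 0.64 hue 175.0 [304. 262.  20.  21.] [595.9 139.6] plate [149.  102.2]
side 0.58 hue 175.0 [319. 241.  17.  20.] [566.8  51.8] plate [110.8  18. ]
  spot 0.66 [302. 264.] [602.5 135.7] plate [155.3  97.7]
  spot 0.61 [389. 208.] [ 366.8 -151. ] plate [-109.8 -162.2]
  spot 0.58 [318. 248.] [567.3  63. ] plate [112.4  29.2]
t=48.9 go [0.09 0.11 0.12] [-0.003  0.002  0.   ]  tcp [577.7 -66.7  73.2] psi 1.678 F [-12.1  -7.7  10.6] w -0.00 gf 8.1
  plate tcp [ 108.9 -100.9]
```

{"fn": "step_arm", "kwargs": {
  "commands": "0 0.1 0.1 0 0 0 0;0 0.1 0.15 0 0 0 0;0 0.1 0.15 0 0 0 0;0 0.1 0.15 0 0 0 0"
}}

```text
time_s: 49.27
eef_pos: [578.4, -66.5, 73.2]
ee_rot: [-0.0, 0.668, 0.744, -0.003]
force: [-16.8, -12.3, 11.5]
grip_width: -0.002
grip_force: 10.6
```

```bash
python3 -c "
from h import *
gop(25,14,130)"
```

```text
t=49.3 go [11.46 -8.49 -5.67] [-0.005  0.003  0.   ]  tcp [578.4 -66.5  73.2] psi 1.678 F [-16.8 -12.3  11.5] w -0.00 gf 10.6
  plate tcp [ 109.6 -100.8]
```

{"fn": "step_arm", "kwargs": {
  "commands": "0 0 -1 0 0 0 0;0 0 -2.5 -1 0 0 0;0 0 -2.5 -5 0 0 0;0 0 -2.5 -7 0 0 0;0 4 -2 -7 0 0 0;0 8 -1.5 -7 0 0 0;0 12 -1.3 -7 0 0 0;0 16 -1.3 -7 0 0 0;0 17 -1.3 -7 0 0 0;0 17 -1.3 -7 0 0 0;0 17 -1.3 -7 0 0 0"
}}

```text
time_s: 50.18
eef_pos: [549.2, 103.4, 142.4]
ee_rot: [0.0, 0.668, 0.744, 0.0]
force: [-0.4, -0.8, 0.2]
grip_width: 0.003
grip_force: 0.0
```

```bash
python3 -c "
from h import *
gop(96,68,73)
for c in('scene','side'): im=blanks(c,50)
" | grep -v "plate \[.*-[2-9][0-9][0-9]*"
```

```text
t=50.2 go [-0.32 -0.28  6.94] [0.001 0.    0.001]  tcp [549.2 103.4 142.4] psi 1.679 F [-0.4 -0.8  0.2] w 0.00 gf 0.0
  plate tcp [98.7 71.2]
scene 0.8 hue 173.0 [395. 246.  24.  26.] [598.4 137.8] plate [151.4 100.2]
scene 0.8 hue 173.0 [371. 223.  25.  23.] [565.5  53.7] plate [109.7  20.1]
  spot 0.81 [371. 226.] [564.2  56.1] plate [108.6  22.6]
  spot 0.73 [320. 223.] [617.2 -66.7] plate [ 148.2 -105.1]
  spot 0.68 [394. 248.] [595.5 136.2] plate [148.3  98.9]
  spot 0.67 [377. 203.] [489.1  38.5] plate [32.1 13.2]
  spot 0.41 [415. 202.] [440.1 129.5] plate [ -6.9 108.9]
side 0.87 hue 175.0 [318. 242.  21.  19.] [569.2  55.9] plate [113.5  21.9]
side 0.67 hue 175.0 [304. 262.  20.  21.] [594.2 138.8] plate [147.3 101.7]
side 0.65 hue 89.0 [391. 202.  18.  20.] [ 364.  -161.3] plate [-113.6 -172.1]
  spot 0.7 [330. 340.] [478.  368.6] plate [ 56.3 342.5]
  spot 0.62 [388. 206.] [ 372.2 -159.5] plate [-105.3 -171.2]
  spot 0.56 [300. 266.] [606.3 143.7] plate [159.8 105.3]
  spot 0.5 [318. 244.] [571.   51.5] plate [114.9  17.3]
```

{"fn": "step_arm", "kwargs": {
  "commands": "0 0 -0.2 3 0 0 0;0 0 -0.2 6 0 0 0;0 0 -0.2 6.8 0 0 0;0 0 -0.2 6.9 0 0 0;0 -0.5 -0.2 6.9 0 0 0;0 -1 -0.2 6.9 0 0 0;0 -1.4 -0.2 6.9 0 0 0;0 -1.8 -0.2 6.9 0 0 0;0 -2.2 -0.2 6.9 0 0 0;0 -2.6 -0.2 6.9 0 0 0;0 -2.8 -0.2 6.9 0 0 0;0 -2.8 -0.2 6.9 0 0 0;0 -2 -0.2 6.9 0 0 0;0 -1.2 -0.2 4 0 0 0;0 -1.2 -0.2 0 0 0 0;0 -1.2 -0.2 0 0 0 0"
}}

```text
time_s: 51.82
eef_pos: [550.9, 92.2, 148.7]
ee_rot: [0.004, 0.668, 0.744, 0.003]
force: [-0.3, -0.0, 1.9]
grip_width: 0.002
grip_force: 0.0
```

```bash
python3 -c "
from h import *
for c in('scene','side'): im=blanks(c,50)
gop(40,0,73)
" | grep -v "plate \[.*-[2-9][0-9][0-9]*"
```

```text
scene 0.58 hue 173.0 [363. 220.  22.  28.] [566.4  33.4] plate [ 1.084e+02 -1.000e-01]
scene 0.55 hue 173.0 [394. 246.  22.  27.] [600.6 134. ] plate [153.2  96.2]
  spot 0.69 [363. 226.] [572.1  34.8] plate [114.2   0.6]
  spot 0.54 [392. 248.] [599.4 130. ] plate [151.5  92.4]
side 0.81 hue 175.0 [318. 238.  20.  20.] [570.7  42.6] plate [113.7   8.5]
side 0.78 hue 89.0 [391. 203.  18.  20.] [ 364.3 -156.4] plate [-112.8 -167.3]
side 0.66 hue 175.0 [304. 262.  22.  16.] [594.1 142.3] plate [147.6 105.1]
  spot 0.86 [315. 244.] [578.2  51.2] plate [122.1  16.3]
  spot 0.72 [388. 206.] [ 370.6 -161.3] plate [-107.  -172.8]
  spot 0.71 [302. 267.] [600.  145.2] plate [153.7 107.4]
t=52.1 go [-5.95 -5.57  6.8 ] [-0.002 -0.     0.   ]  tcp [547.6  91.4 140.9] psi 1.678 F [-1.7  0.3  0.1] w 0.00 gf 0.0
  plate tcp [95.9 59.5]
```

{"fn": "step_arm", "kwargs": {
  "commands": "0 -3 -3 0 0 0 0;0 -5.9 -4.8 0 0 0 0;0 -5.9 -4.8 0 0 0 0;0 -5.9 -4.8 3.5 0 0 0;0 -5.9 -4.8 6 0 0 0;0 -5.9 -4.8 6.8 0 0 0;0 -5.9 -4.8 6.8 0 0 0;0 -5.9 -4 6.8 0 0 0;0 -5.9 -3.2 6.8 0 0 0;0 -5.9 -2.5 6.8 0 0 0;0 -5.9 -1.8 6.8 0 0 0;0 -5.9 -1.2 6.8 0 0 0;0 -5.9 -0.6 6.8 0 0 0;0 -5.9 0 6.8 0 0 0;0 -5.9 0.5 6.8 0 0 0;0 -5.9 0.8 6.8 0 0 0;0 -5.9 1.1 6.8 0 0 0;0 -5.9 1.2 6.8 0 0 0;0 -5.9 1.2 6.8 0 0 0"
}}

```text
time_s: 53.7
eef_pos: [566.8, 34.0, 74.6]
ee_rot: [0.0, 0.668, 0.744, 0.0]
force: [-3.1, -0.3, 5.8]
grip_width: -0.002
grip_force: 2.9
```

{"fn": "step_arm", "kwargs": {
  "commands": "0 0 0.1 0 0 0 0;0 0 0.15 0 0 0 0;0 0 0.2 0 0 0 0;0 0 0.2 0 0 0 0"
}}

```text
time_s: 54.03
eef_pos: [568.3, 34.1, 74.6]
ee_rot: [-0.0, 0.668, 0.744, -0.0]
force: [-6.3, -1.1, 6.7]
grip_width: -0.002
grip_force: 4.3
```

```bash
python3 -c "
from h import *
gop(110,0,72)"
```

```text
t=54.0 go [-0.03 -0.03  0.26] [-0.001  0.     0.   ]  tcp [568.3  34.1  74.6] psi 1.678 F [-6.3 -1.1  6.7] w -0.00 gf 4.3
  plate tcp [110.3   0.3]
```

{"fn": "step_arm", "kwargs": {
  "commands": "0 0 0.1 0 0 0 0;0 0 0.15 0 0 0 0;0 0 0.2 0 0 0 0;0 0 0.2 0 0 0 0"
}}

```text
time_s: 54.37
eef_pos: [569.9, 34.0, 74.6]
ee_rot: [-0.0, 0.668, 0.744, -0.001]
force: [-8.4, -3.6, 8.1]
grip_width: 0.003
grip_force: 5.9
```

{"fn": "step_arm", "kwargs": {
  "commands": "0 0 0.05 0 0 0 0;0 0 0.1 0 0 0 0;0 0 0.1 0 0 0 0"
}}

```text
time_s: 54.62
eef_pos: [570.8, 34.0, 74.6]
ee_rot: [-0.001, 0.668, 0.744, -0.001]
force: [-8.5, -3.3, 8.8]
grip_width: -0.007
grip_force: 6.6
```

```bash
python3 -c "
from h import *
gop(110,0,72)
for c in('scene','side'):
    im=blanks(c,50); cv2.imwrite('pics/%s7.png'%c,im[:,:,::-1])
a=cv2.resize(cv2.imread('pics/side7.png')[185:285,270:370],(400,400),interpolation=2);b=cv2.resize(cv2.imread('pics/scene7.png')[190:290,320:420],(400,400),interpolation=2)
cv2.imwrite('pics/c4.png',np.hstack([a,b]))" | grep -v "plate \[.*-[2-9][0-9][0-9]*"
```

```text
t=54.6 go [ 0.   -0.28  0.26] [-0.002  0.001  0.   ]  tcp [570.8  34.   74.6] psi 1.678 F [-8.5 -3.3  8.8] w -0.01 gf 6.6
  plate tcp [112.8  -0. ]
scene 0.79 hue 173.0 [394. 245.  24.  30.] [597.7 133.6] plate [150.2  96.1]
scene 0.76 hue 173.0 [321. 221.  22.  24.] [619.3 -63.8] plate [ 150.6 -102.5]
scene 0.58 hue 173.0 [359. 236.  23.  27.] [614.2  45. ] plate [157.2   6.2]
  spot 0.89 [320. 224.] [619.6 -65.4] plate [ 150.8 -104.1]
  spot 0.87 [393. 249.] [599.9 134.7] plate [152.5  97. ]
  spot 0.78 [358. 234.] [602.3  34.9] plate [144.3  -2.5]
side 0.75 hue 175.0 [304. 261.  19.  23.] [597.5 136.1] plate [150.3  98.6]
side 0.73 hue 175.0 [307. 238.  21.  20.] [605.8  46.6] plate [149.    8.8]
side 0.65 hue 89.0 [392. 202.  24.  17.] [ 362.2 -163.1] plate [-115.6 -173.7]
  spot 0.7 [301. 266.] [604.8 142.3] plate [158.2 104. ]
  spot 0.69 [389. 208.] [ 366.9 -152.8] plate [-109.8 -164.1]
  spot 0.49 [305. 241.] [612.2  43.4] plate [155.    4.9]
```

View pics/c4.png

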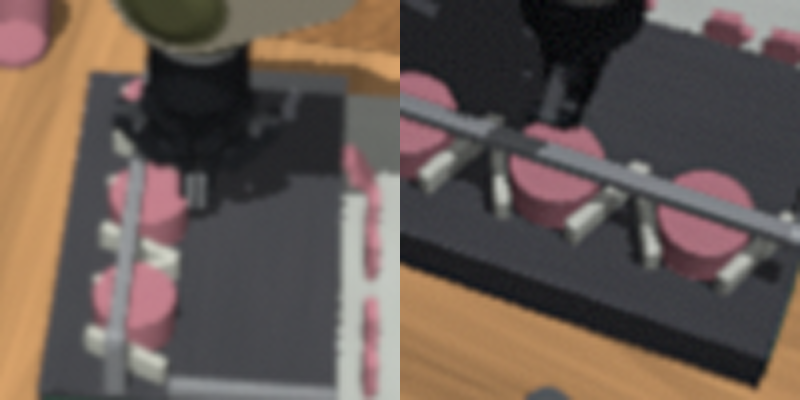

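{"fn": "step_arm", "kwargs": {
  "commands": "0 0 0.05 0 0 0 0;0 0 0.1 0 0 0 0;0 0 0.1 0 0 0 0"
}}

```text
time_s: 55.17
eef_pos: [571.7, 34.0, 74.6]
ee_rot: [-0.001, 0.668, 0.744, -0.001]
force: [-8.8, -3.2, 8.0]
grip_width: -0.002
grip_force: 7.3
```

{"fn": "step_arm", "kwargs": {
  "commands": "0 0 0.05 0 0 0 0;0 0 0.1 0 0 0 0;0 0 0.1 0 0 0 0"
}}

```text
time_s: 55.42
eef_pos: [572.3, 34.1, 74.6]
ee_rot: [-0.001, 0.668, 0.744, -0.002]
force: [-11.3, -4.9, 9.3]
grip_width: -0.003
grip_force: 8.6
```

```bash
cat >> h.py <<'E'
def fit(cam,save=None):
    m=camera_model(cam); im=capture(cam); hsv=cv2.cvtColor(im,cv2.COLOR_RGB2HSV)
    mk=(hsv[...,0]>165)&(hsv[...,1]>50)
    a=np.linspace(0,2*np.pi,60,endpoint=False); cir=np.column_stack([np.cos(a),np.sin(a)])*30
    for yn in (-100,0,100):
        best=None
        for x in np.arange(135,160,1.):
            for y in np.arange(yn-8,yn+9,1.):
                c=W(x,y); P=np.vstack([np.column_stack([c+cir,np.full(60,z)]) for z in (50,86)])
                h=cv2.convexHull(proj(m,P).astype(np.float32)); s=np.zeros(mk.shape,np.uint8)
                cv2.fillConvexPoly(s,np.round(h*16).astype(int),1,shift=4)
                r=s>0; big=cv2.dilate(s,np.ones((7,7)))>0
                v=(mk&r).sum()-(mk&big&~r).sum()-0.5*(r&~mk).sum()
                if best is None or v>best[0]: best=(v,[(x,y)])
                elif v==best[0]: best[1].append((x,y))
        print(cam,"nest",yn,"fit",np.mean(best[1],0),best[0])
E
python3 -c "
from h import *
gop(110,0,72)
fit('scene');fit('side')"
```

```text
t=55.4 go [ 0.01 -0.44  0.26] [-0.004  0.001  0.   ]  tcp [572.3  34.1  74.6] psi 1.678 F [-11.3  -4.9   9.3] w -0.00 gf 8.6
  plate tcp [ 1.144e+02 -1.000e-01]
scene nest -100 fit [ 148. -100.] 271.0
scene nest 0 fit [149.   1.] 242.5
scene nest 100 fit [151. 100.] 281.5
side nest -100 fit [ 159. -107.] -140.0
side nest 0 fit [152.  -1.] 168.0
side nest 100 fit [150.  98.] 193.0
```

The force tilts upward because the finger's slanted root rests on the blank's top edge. I'll re-press each blank with the hand about 9 mm higher, so the flat pad makes the contact.

{"fn": "step_arm", "kwargs": {
  "commands": "0 0 -1 0 0 0 0;0 0 -2 -0.5 0 0 0;0 0 -2 -0.9 0 0 0;0 0 -1.5 -0.9 0 0 0;0 0 -1 -0.9 0 0 0;0 0 -0.6 -0.9 0 0 0;0 0 -0.3 -0.9 0 0 0;0 0 -0.1 -0.9 0 0 0;0 0 -0.1 -0.9 0 0 0"
}}

```text
time_s: 56.27
eef_pos: [572.8, 34.7, 82.8]
ee_rot: [-0.0, 0.668, 0.744, -0.0]
force: [1.2, -0.8, 0.7]
grip_width: 0.008
grip_force: 0.0
```

{"fn": "step_arm", "kwargs": {
  "commands": "0 0 0.1 0 0 0 0;0 0 0.2 0 0 0 0;0 0 0.2 0 0 0 0"
}}

```text
time_s: 56.52
eef_pos: [574.4, 34.8, 83.1]
ee_rot: [0.0, 0.668, 0.744, 0.0]
force: [0.3, -0.5, 0.1]
grip_width: -0.002
grip_force: 0.0
```

{"fn": "step_arm", "kwargs": {
  "commands": "0 0 0.1 0 0 0 0;0 0 0.2 0 0 0 0;0 0 0.2 0 0 0 0"
}}

```text
time_s: 56.77
eef_pos: [576.5, 35.0, 83.1]
ee_rot: [0.0, 0.668, 0.744, 0.0]
force: [0.4, -0.3, -0.8]
grip_width: -0.005
grip_force: 0.0
```

{"fn": "step_arm", "kwargs": {
  "commands": "0 0 0.1 0 0 0 0;0 0 0.2 0 0 0 0;0 0 0.3 0 0 0 0;0 0 0.3 0 0 0 0"
}}

```text
time_s: 57.1
eef_pos: [579.5, 35.4, 83.1]
ee_rot: [0.0, 0.668, 0.744, 0.0]
force: [-0.0, 0.3, -0.7]
grip_width: 0.004
grip_force: 0.0
```

{"fn": "step_arm", "kwargs": {
  "commands": "0 0 0.1 0 0 0 0;0 0 0.2 0 0 0 0;0 0 0.2 0 0 0 0"
}}

```text
time_s: 57.35
eef_pos: [581.5, 35.5, 83.1]
ee_rot: [0.0, 0.668, 0.744, 0.0]
force: [0.6, 0.5, 0.4]
grip_width: -0.002
grip_force: 0.0
```

```bash
python3 -c "
from h import *
gop(110,0,72)
fit('scene');fit('side')"
```

```text
t=57.4 go [-0.03 -1.36  1.11] [0. 0. 0.]  tcp [581.5  35.5  83.1] psi 1.678 F [0.6 0.5 0.4] w -0.00 gf 0.0
  plate tcp [123.6   0.3]
scene nest -100 fit [ 148. -100.] 280.0
scene nest 0 fit [150.   1.] 223.0
scene nest 100 fit [151. 100.] 278.5
side nest -100 fit [ 137. -108.] -156.0
side nest 0 fit [151.  -1.] 137.5
side nest 100 fit [150.  98.] 191.5
```

```bash
python3 -c "
from h import *
I={c:capture(c) for c in('scene','side','wrist')}
f=lambda im,w,h:cv2.resize(im,(w,h),interpolation=2)
top=np.hstack([f(I['scene'][205:265,325:385],400,400),f(I['side'][205:265,285:345],400,400)])
bot=f(I['wrist'][200:400,120:520],400,200); b2=f(I['wrist'][0:200,120:520],400,200)
cv2.imwrite('pics/c5.png',np.vstack([top,np.hstack([bot,b2])])[:,:,::-1])"
```

```text
(no output)
```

View pics/c5.png

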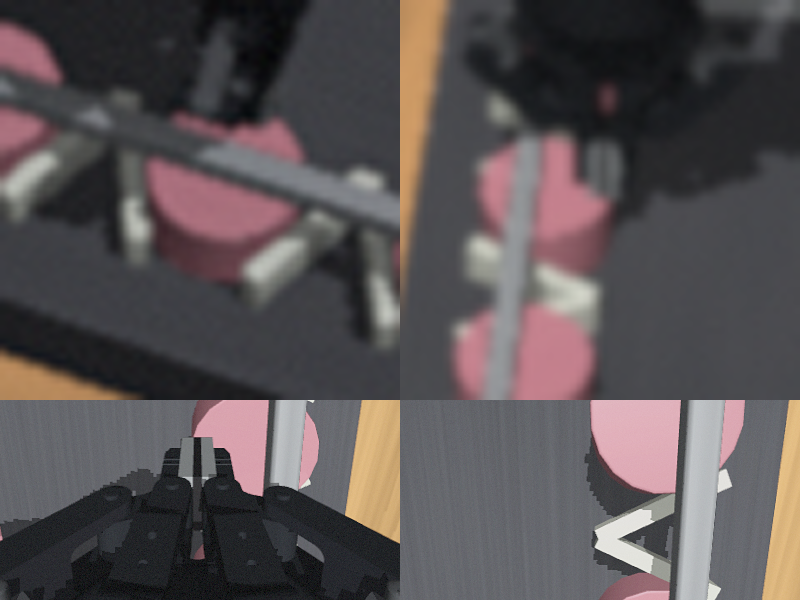

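The side pane shows the finger tip overlapping the blank's top at px (316,235), and the scene pane shows it notching the blank's back edge. I'll check the true tip height against the calibration.

```bash
python3 -c "
from h import *
for z in (66,75,83,90): print(z,proj(camera_model('side'),[581.5,35.5,z]),proj(camera_model('scene'),[581.5,35.5,z]))
for x in (117,120,123): print(x,proj(camera_model('side'),[*W(x,0),86]),proj(camera_model('scene'),[*W(x,0),86]))
"
```

```text
66 [[315.26514518 236.72264993]] [[361.57637239 225.22245279]]
75 [[315.29154184 234.76311581]] [[361.74403081 223.43473587]]
83 [[315.31519811 233.00732585]] [[361.89473923 221.82649105]]
90 [[315.33604767 231.46009922]] [[362.02792461 220.40424131]]
117 [[317.50312468 232.41724805]] [[362.70582053 219.11679479]]
120 [[316.5219401  232.35224812]] [[362.31604533 220.04881848]]
123 [[315.5409384  232.28724443]] [[361.92521555 220.98323845]]
```

{"fn": "step_arm", "kwargs": {
  "commands": "0 0 -2 0 0 0 0;0 0 -4 0 0 0 0;0 0 -6 0 0 0 0;0 0 -6 0.6 0 0 0;0 0 -6 1.1 0 0 0;0 0 -6 1.2 0 0 0;0 0 -6 1.3 0 0 0;0 0 -6 1.4 0 0 0;0 0 -6 1.5 0 0 0;0 0 -6 1.5 0 0 0"
}}

```text
time_s: 58.43
eef_pos: [521.8, 29.2, 67.9]
ee_rot: [-0.0, 0.668, 0.744, -0.0]
force: [-1.2, -0.8, 0.4]
grip_width: -0.001
grip_force: 0.0
```

{"fn": "step_arm", "kwargs": {
  "commands": "0 0 0 0.1 0 0 0;0 0 0 0.2 0 0 0;0 0 0 0.2 0 0 0"
}}

```text
time_s: 58.68
eef_pos: [521.6, 29.2, 65.9]
ee_rot: [-0.0, 0.668, 0.744, -0.0]
force: [0.2, 1.1, 0.0]
grip_width: 0.006
grip_force: 0.0
```

```bash
python3 -c "
from h import *
gop(110,0,72)
fit('scene');fit('side'); im=blanks('scene',50);im=blanks('side',50)" | grep -v "plate \[.*-[2-9][0-9][0-9]*"
```

```text
t=58.7 go [-0.04  4.66 -0.61] [-0. -0.  0.]  tcp [521.6  29.2  65.9] psi 1.678 F [0.2 1.1 0. ] w 0.01 gf 0.0
  plate tcp [63.4  0.4]
scene nest -100 fit [ 150. -100.] 257.5
scene nest 0 fit [150.   1.] 263.0
scene nest 100 fit [151. 100.] 284.0
side nest -100 fit [ 150.5 -104. ] 113.0
side nest 0 fit [151.5   0.5] 165.0
side nest 100 fit [150.  98.] 188.5
scene 0.7 hue 173.0 [393. 247.  27.  24.] [603.1 134.3] plate [155.6  96.2]
scene 0.57 hue 173.0 [359. 233.  25.  26.] [606.   39.3] plate [148.4   1.4]
  spot 0.81 [358. 239.] [615.4  41.8] plate [158.1   3. ]
  spot 0.75 [318. 225.] [624.6 -71. ] plate [ 155.2 -110.2]
  spot 0.61 [392. 248.] [597.9 131. ] plate [150.1  93.5]
side 0.7 hue 175.0 [308. 237.  24.  19.] [604.6  41.8] plate [147.3   4.1]
side 0.66 hue 175.0 [304. 260.  20.  18.] [597.3 134.1] plate [149.9  96.7]
side 0.64 hue 15.0 [329. 336.  14.  46.] [483.  368.9] plate [ 61.3 342.3]
side 0.57 hue 175.0 [311. 211.  19.  19.] [616.9 -69.5] plate [ 147.6 -107.9]
side 0.57 hue 89.0 [392. 203.  20.  16.] [ 361.9 -159.8] plate [-115.5 -170.4]
  spot 0.78 [304. 241.] [615.2  44. ] plate [158.1   5.2]
  spot 0.67 [389. 205.] [ 369.3 -164.9] plate [-108.8 -176.3]
  spot 0.63 [302. 267.] [599.5 144.7] plate [153.1 106.9]
```

{"fn": "step_arm", "kwargs": {
  "commands": "0 0 1 0.1 0 0 0;0 0 2 0.1 0 0 0;0 0 2.8 0.1 0 0 0;0 0 3.2 0.1 0 0 0;0 0 3.5 0.1 0 0 0;0 0 3.7 0.1 0 0 0;0 0 3.7 0.1 0 0 0"
}}

```text
time_s: 59.67
eef_pos: [558.5, 33.1, 65.0]
ee_rot: [-0.0, 0.668, 0.744, -0.0]
force: [-0.5, -0.4, 0.0]
grip_width: -0.004
grip_force: 0.0
```

{"fn": "step_arm", "kwargs": {
  "commands": "0 0 0.1 0 0 0 0;0 0 0.2 0 0 0 0;0 0 0.3 0 0 0 0;0 0 0.3 0 0 0 0"
}}

```text
time_s: 60.0
eef_pos: [561.5, 33.4, 65.1]
ee_rot: [0.0, 0.668, 0.744, 0.0]
force: [0.4, 0.3, 0.0]
grip_width: -0.001
grip_force: 0.0
```

{"fn": "step_arm", "kwargs": {
  "commands": "0 0 0.1 0 0 0 0;0 0 0.2 0 0 0 0;0 0 0.2 0 0 0 0"
}}

```text
time_s: 60.25
eef_pos: [563.6, 33.6, 65.1]
ee_rot: [0.0, 0.668, 0.744, 0.0]
force: [0.1, 0.0, 0.3]
grip_width: 0.006
grip_force: 0.0
```

{"fn": "step_arm", "kwargs": {
  "commands": "0 0 0.1 0 0 0 0;0 0 0.2 0 0 0 0;0 0 0.2 0 0 0 0"
}}

```text
time_s: 60.5
eef_pos: [565.0, 33.8, 65.0]
ee_rot: [-0.001, 0.668, 0.744, -0.001]
force: [-3.3, -0.8, 1.2]
grip_width: -0.0
grip_force: 1.8
```

{"fn": "step_arm", "kwargs": {
  "commands": "0 0 0.1 0 0 0 0;0 0 0.2 0 0 0 0;0 0 0.2 0 0 0 0"
}}

```text
time_s: 60.75
eef_pos: [565.4, 33.9, 64.9]
ee_rot: [-0.002, 0.668, 0.744, -0.002]
force: [-13.1, -2.7, 8.5]
grip_width: 0.001
grip_force: 7.0
```

{"fn": "step_arm", "kwargs": {
  "commands": "0 0 0.1 0 0 0 0;0 0 0.2 0 0 0 0;0 0 0.2 0 0 0 0"
}}

```text
time_s: 61.0
eef_pos: [565.6, 33.9, 64.9]
ee_rot: [-0.004, 0.668, 0.744, -0.004]
force: [-23.8, -5.8, 14.9]
grip_width: 0.003
grip_force: 12.3
```

{"fn": "step_arm", "kwargs": {
  "commands": "0 0 -1 0 0 0 0;0 0 -2.3 0 0 0 0;0 -3 -2.3 0 0 0 0;0 -6.5 -2.3 0 0 0 0;0 -10 -2.3 0 0 0 0;0 -10 -2.3 0 0 0 0;0 -10 -1.5 0 0 0 0;0 -10 -0.9 0 0 0 0;0 -10 -0.7 0 0 0 0;0 -10 -0.5 0 0 0 0;0 -10 -0.5 0 0 0 0"
}}

```text
time_s: 61.92
eef_pos: [575.0, -65.4, 65.0]
ee_rot: [-0.0, 0.668, 0.744, -0.0]
force: [-1.5, -1.3, -0.9]
grip_width: -0.001
grip_force: 0.6
```

{"fn": "step_arm", "kwargs": {
  "commands": "0 0 0.1 0 0 0 0;0 0 0.2 0 0 0 0;0 0 0.2 0 0 0 0"
}}

```text
time_s: 62.17
eef_pos: [575.6, -65.5, 64.9]
ee_rot: [-0.001, 0.668, 0.744, -0.001]
force: [-8.4, -2.7, 4.5]
grip_width: 0.0
grip_force: 4.8
```

```bash
python3 -c "
from h import *
gop(107.6,-100,65)"
```

```text
t=62.2 go [-0.05  0.06 -0.01] [-0.004 -0.     0.001]  tcp [575.6 -65.5  64.9] psi 1.678 F [-8.4 -2.7  4.5] w 0.00 gf 4.8
  plate tcp [107.  -99.5]
```

{"fn": "step_arm", "kwargs": {
  "commands": "0 0 0.1 0 0 0 0;0 0 0.2 0 0 0 0;0 0 0.2 0 0 0 0"
}}

```text
time_s: 62.42
eef_pos: [576.0, -65.5, 64.9]
ee_rot: [-0.003, 0.668, 0.744, -0.003]
force: [-18.6, -4.9, 10.3]
grip_width: -0.002
grip_force: 10.0
```

{"fn": "step_arm", "kwargs": {
  "commands": "0 0 -1 0 0 0 0;0 0 -2.5 0 0 0 0;0 4 -2.5 0 0 0 0;0 8 -2.5 0 0 0 0;0 12 -2.5 0 0 0 0;0 16 -2.5 0 0 0 0;0 20 -2.5 0 0 0 0;0 20 -2.5 0 0 0 0;0 20 -1.5 0 0 0 0;0 20 -0.9 0 0 0 0;0 20 -0.6 0 0 0 0;0 20 -0.3 0 0 0 0;0 20 -0.3 0 0 0 0"
}}

```text
time_s: 63.5
eef_pos: [554.5, 132.8, 64.9]
ee_rot: [-0.001, 0.669, 0.744, -0.001]
force: [-1.7, -0.4, 0.9]
grip_width: -0.004
grip_force: 0.7
```

```bash
python3 -c "
from h import *
gop(107.6,100,65)"
```

```text
t=63.5 go [ 0.01  0.04 -0.01] [-0.002 -0.    -0.001]  tcp [554.5 132.8  64.9] psi 1.677 F [-1.7 -0.4  0.9] w -0.00 gf 0.7
  plate tcp [107.2  99.9]
```

{"fn": "step_arm", "kwargs": {
  "commands": "0 0 0.1 0 0 0 0;0 0 0.2 0 0 0 0;0 0 0.2 0 0 0 0"
}}

```text
time_s: 63.75
eef_pos: [554.8, 132.9, 64.8]
ee_rot: [-0.002, 0.668, 0.744, -0.002]
force: [-11.9, -3.4, 6.4]
grip_width: -0.0
grip_force: 5.8
```

{"fn": "step_arm", "kwargs": {
  "commands": "0 0 -1 0 0 0 0;0 0 -2.5 0 0 0 0;0 0 -3.5 -3 0 0 0;0 0 -5 -7 0 0 0;0 0 -7 -11 0 0 0;0 0 -10 -15 0 0 0;0 0 -13 -18 0 0 0;0 0 -13 -18 0 0 0;0 0 -13 -18 0 0 0"
}}

```text
time_s: 64.5
eef_pos: [427.2, 119.5, 248.0]
ee_rot: [0.002, 0.668, 0.744, 0.002]
force: [-0.2, -0.3, -0.7]
grip_width: -0.0
grip_force: 0.0
```

```bash
python3 -c "
from h import *
fit('scene');fit('side')
for n in ('scene','side'):
    m=camera_model(n)
    for r in trace(n,'chip_1'):
        if r['score']>.3: print(n,'chip',round(r['score'],2),np.round(r['rect']),'tray',PL(atz(m,r['rect'][:2],9)))
    for r in trace(n,'scraper')[:1]: 
        print('scraper',r['score'],r['rect'])
        a=np.array(np.where(r['mask'])).T; print(len(a))
    for r in spot_point(n,'scraper')[:1]: print(atz(m,r['xy'],6))
    for k,z in (('tumbler',0),('water_bottle',0),('spare_wheel',0)):
        print(k,[np.round(atz(m,r['xy'],0)) for r in spot_point(n,k)[:1]])
    c,s=np.cos(.234),np.sin(.234)
    P=[(485+c*x-s*y,339.5+s*x+c*y,z) for x in(-12,12) for y in(-60,60) for z in(6,26)]+[(485+c*x-s*y,339.5+s*x+c*y,81) for x in(-11,11) for y in(-30,30)]
    q=proj(m,P); lo,hi=q.min(0),q.max(0); print('expected scraper rect',(lo+hi)/2,hi-lo)
go(400,0,300,1.6)"
```

```text
scene nest -100 fit [ 151. -100.] 255.0
scene nest 0 fit [151.   0.] 261.0
scene nest 100 fit [151. 100.] 284.5
side nest -100 fit [ 150. -104.] 144.5
side nest 0 fit [151.5   0.5] 163.5
side nest 100 fit [150.  98.] 191.5
scene chip 0.54 [416. 202.  12.  13.] tray [-39.04438885 110.85182647]
scene chip 0.5 [402. 199.  13.   7.] tray [-33.80834385  69.16391361]
scene chip 0.43 [364. 184.   9.  12.] tray [-44.01698771 -47.38908972]
scene chip 0.4 [377. 189.  11.   5.] tray [-41.18377873  -6.72170284]
scraper 0.92 [479.7, 250.2, 52.0, 23.4]
784
[494.34596589 345.90063055   6.        ]
tumbler [array([ 780., -177.,    0.])]
water_bottle [array([ 780., -188.,    0.])]
spare_wheel [array([738., 285.,   0.])]
expected scraper rect [479.83028144 248.45621219] [47.4040593 28.378103 ]
side chip 0.72 [336. 177.  42.  37.] tray [  76.23867808 -350.89271415]
side chip 0.63 [362. 277.   1.  10.] tray [-26.69304737  99.23390415]
side chip 0.58 [363. 267.   9.  13.] tray [-29.54181389  61.64889929]
side chip 0.4 [359. 228.  11.   8.] tray [ -12.46425854 -102.76861718]
scraper 0.62 [327.6, 337.4, 16.5, 43.9]
437
[493.1903121  341.99925735   6.        ]
tumbler [array([ 781., -197.,    0.])]
water_bottle [array([788., 120.,   0.])]
spare_wheel [array([749., 286.,   0.])]
expected scraper rect [329.35933457 336.59005836] [12.01339898 45.37551259]
t=65.2 go [-11.6   -4.01  -5.5 ] [-0.    -0.     0.078]  tcp [427.5 119.6 245. ] psi 1.678 F [-0.5  0.3  0.4] w 0.00 gf 0.0
```

```bash
python3 -c "
from h import *
B={}
for n in ('scene','side'):
    m=camera_model(n); im=capture(n); hsv=cv2.cvtColor(im,cv2.COLOR_RGB2HSV)
    mk=((hsv[...,0]>165)&(hsv[...,1]>50)).astype(np.uint8)
    k,l,st,c=cv2.connectedComponentsWithStats(mk)
    for i in range(1,k):
        p=PL(atz(m,c[i],9)); q=PL(atz(m,c[i],54))
        if st[i,4]>4 and -110<q[0]<115 and abs(q[1])<180: print(n,st[i,4],np.round(c[i],1),'if tray',np.round(p),'if apron',np.round(q)); B.setdefault(n,[]).append(c[i])
M={n:camera_model(n) for n in B}
for a in B['scene']:
    for b in B['side']:
        X=tri([M['scene'],M['side']],[a,b]); e=np.linalg.norm(proj(M['scene'],X)[0]-a)
        if e<1.2: print(np.round(a),np.round(b),'plate',np.round(PL(X)),'z',round(X[2],1),round(e,2))
"
```

```text
scene 26 [346.7 182.8] if tray [-29. -97.] if apron [  2. -86.]
scene 86 [362.8 184.5] if tray [-40. -51.] if apron [ -9. -42.]
scene 75 [377. 189.] if tray [-40.  -8.] if apron [-8. -1.]
scene 73 [401.5 196.7] if tray [-40.  66.] if apron [-8. 70.]
scene 74 [416.4 201.3] if tray [-40. 110.] if apron [ -8. 112.]
scene 92 [324.6 211.4] if tray [  86. -120.] if apron [ 112. -108.]
scene 95 [361.  223.5] if tray [ 86. -12.] if apron [112.  -5.]
scene 102 [398.4 235.9] if tray [86. 95.] if apron [112.  98.]
side 137 [361.1 235.1] if tray [-20. -70.] if apron [-18. -30.]
side 70 [362.  271.5] if tray [-25.  78.] if apron [-23. 113.]
[363. 185.] [361. 235.] plate [-19. -45.] z 38.0 0.23
```

```bash
python3 -c "
from rig import *
print(finish_job())"
```

```text
the job is handed in; nothing more can be done
None
```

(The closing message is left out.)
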